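# Fit the shutter plate in the feeder

## Task

Take the flat shutter plate off the stand's bar by sliding it along to the bar's open end, then slide it, foot (wide end) first, down into the leaning slot of the feeder dosing unit until it is fully home, and let go of it. Leave the other things on the bench where they are.

Things in the scene. Friction and masses are not known exactly. Their poses are not given: they have to be found in the camera images.
- plate_center (a point): centre (75 mm above the foot edge) of the shutter plate: loose flat aluminium plate 6 mm thick, 150 mm tall, about 0.18 kg; lower blade 90 mm wide, 80 mm tall, above it a neck 50 mm wide, 70 mm tall. At the start it hangs upright on the bar. Axes: x through the thickness, y across the width, z from foot to neck end. Front and back are alike
- plate_hole (a point): centre of the square hanging hole through the plate (16 x 16 mm, 92 mm above the foot edge, in the middle of the width); same axes as plate_center. At the start the bar runs through it and the plate hangs on the upper edge of the hole (the bar axis lies 3 mm above the hole centre)
- plate_grip (a point): place to grip the plate: middle of the solid part of the neck, 128 mm above the foot edge, 28 mm above the top of the hole and 22 mm below the neck end; grip across the 6 mm thickness. Same axes as plate_center
- plate_foot (a point): middle of the lower (foot) edge of the plate; same axes as plate_center
- bar_tip (a point): open end of the level steel bar (10 mm thick, round end, axis 115 mm above the bench) on the fixed bar stand. Axes: x along the bar, z up. The bar runs 150 mm along +x to a post (30 mm wide, 24 mm deep, top 138 mm above the bench) that holds its other end. The plate starts 40 to 80 mm from the open end. Stand base 8 mm thick
- slot_mouth (a point): upper end of the slot (centre) in the fixed feeder dosing unit, a grey slot box on an auger tube. The slot leans 35 degrees from vertical, away from the tube. Axes: z out of the slot along the sliding direction, x across the gap, y along the width. Slot 9 x 94 mm, 75 mm deep; flared lips reach 12 mm beyond the mouth and widen it to about 25 x 110 mm
- slot_floor (a point): centre of the closed bottom of that slot, 75 mm below slot_mouth along its axis, 35 mm above the bench; same axes as slot_mouth. With the plate fully home its foot edge rests here, and the neck (with the gripping place) stands out of the slot along its z
- vane: blue plastic five-bladed rotor vane, 90 mm across, 27 mm high, lying on the bench; bystander; origin under its middle
- bushing: copper bushing standing on end, 54 mm outside, 36 mm inside, 60 mm high; bystander; origin under its middle
- shroud: black plastic motor shroud, 86 mm across, 78 mm high; bystander; origin under its middle
- spring: steel coil spring lying on the bench, 104 mm long, 31 mm thick; bystander; origin under its middle
- spanner: spanner lying on the bench; bystander; origin under its middle
- driver: screwdriver lying on the bench; bystander; origin under its middle
- grease: grease jar, 70 mm across, 90 mm high; bystander; origin under its middle
There are look-alikes about, which are no part of the job. Of the things that look like the part that bears plate_center, the middle-sized one is meant.

How it is judged:
By the outcome, as a careful person would: the job done as asked, in the order asked, and still so for the second after the job is handed in, with the robot touching nothing.
It also fails if it takes over 53 s, if anything falls off the work surface, if the arm or the gripper's body presses on something with over 40 N, if the wrist force passes 120 N, or if a joint passes its speed limit or range.

## Robot

A 6-joint arm with a two-finger parallel gripper is mounted at the origin on the work surface. World frame = base frame: x ahead of the robot, y to its left, z up, the work surface at z = 0. Lengths are in mm, angles in rad, forces in N, time in s.
With the tool pointing down it reaches from about 400 to 925 mm from the base axis. Payload 12.5 kg.
Tool frame: the origin (TCP) lies midway between the tips of the shut fingers; the grasp point (between the pads) lies 19 mm behind it; z points along the fingers, y is the direction in which the jaws open and shut (so a half turn about z gives the same grasp; the last joint's range is limited). The gripper opens to 95 mm and grips with 3 to 60 N. Pads are 20 mm wide; open, the fingers measure 119 mm over their backs; the gripper's body (75 mm by 180 mm) begins 59 mm behind the grasp point.
Start: joints at [1.182, 0.491, 1.559, -0, 1.092, -0.106], TCP at [174.386, 600.197, 214.661] pointing down, gripper open.
Joint ranges: [-3.1, 3.1], [-0.84, 2.19], [0.05, 2.79], [-1.13, 4.28], [0.06, 2.93], [-2.69, 2.69]. Speed limits (rad/s): [2.22, 2.22, 2.79, 3.14, 3.14, 3.14].

## Interface

Orientations are given as [roll, pitch, yaw] about the fixed x, y, z axes, in that order (R = Rz(yaw) Ry(pitch) Rx(roll)).
In Python, from cell import env gives the robot as it stands.
- The arm moves only by the tool drive_tool, never from a script. Its argument "increments" is a list of rows, each a list of 2 entries, a list of its own where there are three numbers: the shift along the tool's x, y, z as a fraction of full scale, then the turn, a rotation vector about the tool's x, y, z as a fraction of full scale. In form: [[[x, y, z], [ax, ay, az]], ...]. A call has 1 to 5 rows; each row shifts and turns the commanded pose from where the row before left it, along the tool's axes as they then stand; what a row does not reach is not made up. Full scale, the value 1, is 30 mm for a shift and 0.08 rad for a turn. A row lasts 1/12 s, in which the tool goes at most 41.7 mm and 7.16 degrees, less where a joint would pass 70% of its speed; a pose out of reach is approached as far as the arm can. A call with a number of a shift or a turn outside -1 to 1 is refused whole. A call with a gripper value outside its range is refused whole. "jaw" is the opening, from -1 (shut) to 1 (fully open), so that 0 is half open, set as the call begins (left out, the last holds). The fingers move at their own pace and stop on an object; the grip force is fixed at half the most. Time passes only in rows, so rows that do not move let the fingers close. It gives the time, the measured TCP pose, the force and the opening at its end, in the units of the state.
- env.state(): the state, without advancing time (a new reading comes with each control period).
- env.read_camera(name): name is "scene" or "top" or "wrist"; returns a dict with "pixels" (420x560x3 uint8, blue, green, red), "vertical_fov" (degrees; the focal length in pixels is half the picture's height over the tangent of half this angle, whatever the lens; pixels are square), "cx", "cy" (the principal point, pixels), "k1" (the pictures are not rectified: a ray, as slopes to the right and down, at radius r is drawn at 1 + k1 r^2 times it, then the intrinsics apply), "world_to_cam" (4x4, takes a point from world to camera coordinates). Camera axes: x right, y down, z forward; pixel columns grow to the right and rows downward; lengths in mm; the calibration is good to about 2 mm. A picture is of the moment at which its call begins. There is no depth.
- env.job_done(): hands the job in, once; it reports no verdict.
Trained networks look in a picture, given as the dict that the camera call returned (one of the last four; its "shot" number tells which), for a name from the list of things; names that differ only in an ending like _2 or _b are one class to them, and where a whole thing is asked for, a point or a joint stands for the part that bears it (a point fixed in the world has none). Each returns a list of dicts, best first, with "score" (0 to 1); they miss things now and then, are a little off and sometimes report something else, mostly with a low value. They report only what shows in the picture. A call takes as long as a camera call. They do not tell look-alikes from the thing itself.
- env.boxes_of(target, picture): "point" ([x, y, z] in mm, in world coordinates, good to about 4 mm: the middle of the surface that is visible of it).
- env.tip_of(target, picture): "point" ([x, y, z] in mm, in world coordinates, good to about 4 mm: a listed point, or the origin of a listed thing).
The state is a dict: "t": time; "joints": joint angles; "qvel": joint speeds; "tau": joint torques, N m; "eef_pos": TCP position; "tcp_rot": TCP orientation; "ft_force": force on the tool from outside, world axes, zero at the start; "moment": the same for the moment, N m; "opening": opening from 0.0 (shut) to 1.0 (fully open).
Only numpy, scipy, OpenCV 4.12 (cv2) and the standard library are available. Lean on these libraries where they do the work, as an engineer would, in place of code of your own. Each camera call takes 0.05 s, during which the arm holds its last target.

## Working session

There is one attempt and no reset: what is moved stays moved. The work goes in short steps, Python scripts to look and compute and a tool call to move; the robot and the scene stay as the last step left them, time stands still between calls to the robot, and variables do not carry over. Pictures are saved under pics/ and viewed, and the job is handed in when it is done.

Besides the shell and the picture viewer there is one more tool, called after "Request:" in YAML: its name, and indented under it one key for each argument. drive_tool: Moves the arm, as the interface text tells. Its arguments: {"type":"object","properties":{"increments":{"type":"array","items":{"type":"array"}},"jaw":{"type":"number"}},"required":["increments"]}

```bash
ls; mkdir -p pics; cat > h.py <<'E'
import numpy as np, cv2
from cell import env
from scipy.spatial.transform import Rotation as R
def proj(p,c):
    P=np.asarray(c["world_to_cam"])@np.r_[p,1]; s=P[:2]/P[2]; k=1+c["k1"]*(s@s)
    f=210/np.tan(np.radians(c["vertical_fov"])/2)
    return s*k*f+[c["cx"],c["cy"]]
def ray(uv,c):
    f=210/np.tan(np.radians(c["vertical_fov"])/2)
    d=(np.asarray(uv,float)-[c["cx"],c["cy"]])/f; s=d.copy()
    for _ in range(30): s=d/(1+c["k1"]*(s@s))
    M=np.asarray(c["world_to_cam"]); o=-M[:3,:3].T@M[:3,3]; v=M[:3,:3].T@np.r_[s,1]
    return o,v/np.linalg.norm(v)
def tri(obs):
    A=np.zeros((3,3));b=np.zeros(3)
    for uv,c in obs:
        o,v=ray(uv,c); Q=np.eye(3)-np.outer(v,v); A+=Q;b+=Q@o
    return np.linalg.solve(A,b)
E
python3 - <<'E'
from h import *
import pickle
s=env.state(); print(s)
for n in ["scene","top","wrist"]:
    c=env.read_camera(n); cv2.imwrite(f"pics/{n}0.png",c["pixels"]); pickle.dump(c,open(f"pics/{n}0.pkl","wb"))
    M=np.asarray(c["world_to_cam"]);print(n,c["shot"],c["vertical_fov"],c["cx"],c["cy"],c["k1"],(-M[:3,:3].T@M[:3,3]).round(),M[2,:3].round(2))
    for t in ["plate_center","plate_hole","plate_grip","plate_foot","bar_tip","slot_mouth","slot_floor"]:
        for d in env.tip_of(t,c)[:4]: print(t,np.round(d["point"],1),round(d["score"],2),proj(d["point"],c).round())
E
```

```text
pics
{'t': 0.0, 'joints': array([ 1.18243499e+00,  4.91584295e-01,  1.55944910e+00, -2.81138089e-05,
        1.09169129e+00, -1.05613901e-01]), 'qvel': array([-1.93944042e-04,  2.82917387e-04, -3.76604098e-04, -4.00284550e-05,
        8.99959257e-04,  1.89851606e-03]), 'tau': array([-2.90636108e-04, -6.12634492e+01, -2.58185291e+01,  6.92486647e-02,
        4.80933767e-02, -7.51520224e-05]), 'eef_pos': array([174.27289422, 599.95980283, 214.0465008 ]), 'tcp_rot': array([-3.14046431e+00, -9.45406676e-05,  2.85885814e+00]), 'ft_force': array([-0.52468225,  0.07497636,  0.12789654]), 'moment': array([-0.00538942,  0.01569836,  0.00698798]), 'opening': 0.9949615906367678}
scene 1 46.839713071654174 289.28305888841436 202.84487766834795 0.008840396286747203 [ 963.  563. 1153.] [-0.34 -0.45 -0.83]
plate_center [ 527.3 -246.2   96. ] 0.96 [244. 146.]
plate_center [ 318.8 -227.6  107.7] 0.82 [307. 117.]
plate_center [ 462.6 -364.4   56.1] 0.75 [242. 122.]
plate_hole [ 319.5 -227.9  137.1] 0.85 [307. 110.]
plate_hole [ 460.3 -362.1   70.6] 0.6 [243. 119.]
plate_hole [ 533.1 -250.3  106.5] 0.5
[... 1014 characters left out ...]
460.2 -367.2   69.4] 0.6 [390. 236.]
plate_grip [ 323.3 -226.8  185.7] 0.68 [353. 276.]
plate_grip [490.8 466.1  -1.3] 0.62 [146. 224.]
plate_grip [ 462.9 -362.4   92.2] 0.6 [390. 235.]
plate_grip [ 537.4 -252.1  147.9] 0.55 [359. 209.]
plate_foot [ 318.9 -229.6   -2.2] 0.85 [346. 278.]
plate_foot [ 533.5 -247.4   20.1] 0.64 [352. 215.]
plate_foot [ 456.9 -364.3   -1.2] 0.41 [385. 239.]
bar_tip [ 461.2 -250.8  114.9] 0.59 [357. 234.]
slot_mouth [575.7 221.1  94.7] 0.79 [214. 197.]
slot_floor [613.9 217.8  32.7] 0.76 [218. 189.]
slot_floor [610.8   8.2   4.3] 0.28 [278. 193.]
wrist 3 62.73313751913641 276.6105944021652 211.1108290353033 0.02509617577536269 [ 97. 621. 385.] [ 0.28 -0.08 -0.96]
```

View pics/scene0.png

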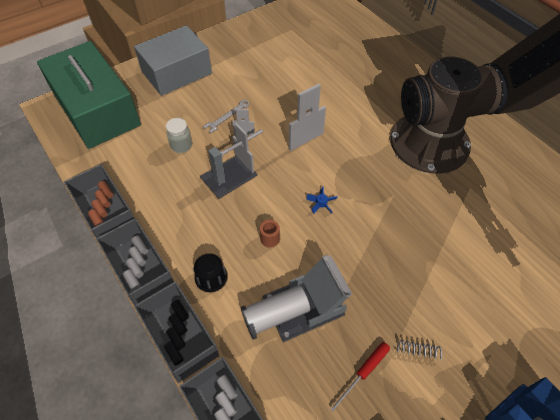

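View pics/top0.png

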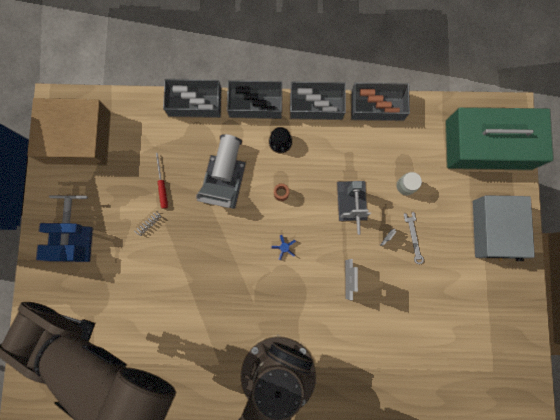

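```bash
python3 - <<'E'
import cv2
a=cv2.imread("pics/scene0.png")
c=cv2.resize(a[80:200,200:360],None,fx=5,fy=5,interpolation=cv2.INTER_CUBIC); cv2.imwrite("pics/crop1.png",c)
c=cv2.resize(a[220:340,270:430],None,fx=5,fy=5,interpolation=cv2.INTER_CUBIC); cv2.imwrite("pics/crop2.png",c)
E
```

```text
(no output)
```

View pics/crop1.png

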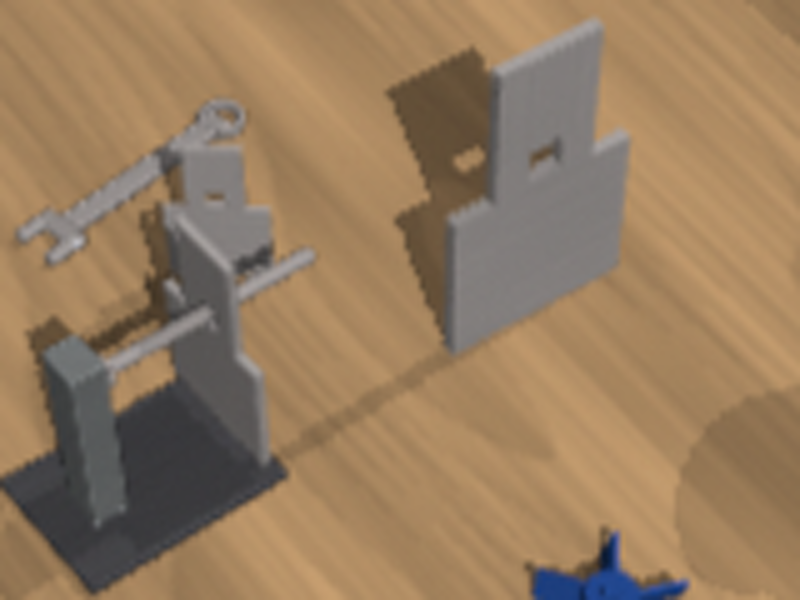

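View pics/crop2.png

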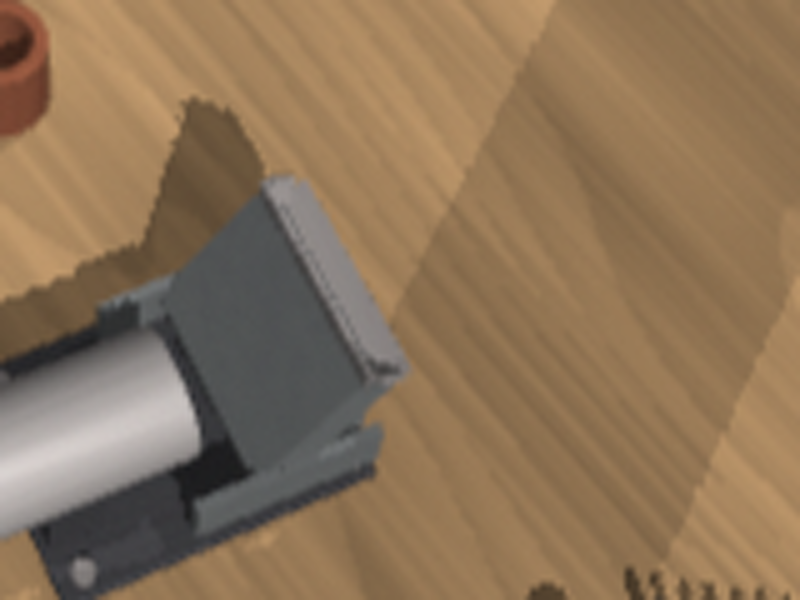

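Three plates are visible in the scene picture:
- A large one stands at (307,117).
- A small one stands at (242,119).
- One hangs on the bar at (244,146). The crop shows the bar running through its hole, and it is the middle-sized one, so it is the one meant.

The slot mouth is at (333,279), facing the robot. I'll measure it with the wrist camera on the way.

```bash
cat >> h.py <<'E'
def pose():
    s=env.state(); return np.array(s["eef_pos"]),R.from_euler("xyz",s["tcp_rot"]),s
def plan(pt,Rt,n=None,p=None,r=None):
    """rows from current (or given) pose to target pose"""
    p0,r0,s=pose()
    if p is None:p=p0
    if r is None:r=r0
    rv=(r.inv()*Rt).as_rotvec(); d=np.asarray(pt)-p
    if n is None:
        n=1
        while True:
            rows=_rows(p,r,d,rv,n)
            if np.abs(rows).max()<=.98 and np.linalg.norm(rows[:,:3],axis=1).max()*30<38: break
            n+=1
    rows=_rows(p,r,d,rv,n).round(2)
    print("n",n)
    for i in range(0,n,5): print(str([[list(map(float,x[:3])),list(map(float,x[3:]))] for x in rows[i:i+5]]).replace(" ",""))
def _rows(p,r,d,rv,n):
    out=[];q=r
    for i in range(n):
        out.append(np.r_[q.inv().apply(d/n)/30,rv/n/.08]); q=q*R.from_rotvec(rv/n)
    return np.array(out)
def tool(zdir,ydir):
    z=np.asarray(zdir,float);z/=np.linalg.norm(z);y=np.asarray(ydir,float);y=y-z*(y@z);y/=np.linalg.norm(y)
    return R.from_matrix(np.c_[np.cross(y,z),y,z])
E
python3 - <<'E'
from h import *
# slot view pose: above slot, tool y along slot horiz outward(+x)
a=np.radians(-11)
plan([470,215,250],tool([0,0,-1],[np.cos(a),np.sin(a),0]))
E
```

```text
n 19
[[[-0.69,-0.5,-0.06],[0.0,-0.0,0.97]],[[-0.72,-0.45,-0.06],[0.0,-0.0,0.97]],[[-0.76,-0.39,-0.06],[0.0,-0.0,0.97]],[[-0.78,-0.33,-0.06],[0.0,-0.0,0.97]],[[-0.81,-0.27,-0.06],[0.0,-0.0,0.97]]]
[[[-0.83,-0.21,-0.06],[0.0,-0.0,0.97]],[[-0.84,-0.14,-0.06],[0.0,-0.0,0.97]],[[-0.85,-0.07,-0.06],[0.0,-0.0,0.97]],[[-0.85,-0.01,-0.06],[0.0,-0.0,0.97]],[[-0.85,0.06,-0.06],[0.0,-0.0,0.97]]]
[[[-0.84,0.12,-0.06],[0.0,-0.0,0.97]],[[-0.83,0.19,-0.06],[0.0,-0.0,0.97]],[[-0.81,0.25,-0.06],[0.0,-0.0,0.97]],[[-0.79,0.32,-0.06],[0.0,-0.0,0.97]],[[-0.76,0.38,-0.06],[0.0,-0.0,0.97]]]
[[[-0.73,0.43,-0.06],[0.0,-0.0,0.97]],[[-0.7,0.49,-0.06],[0.0,-0.0,0.97]],[[-0.66,0.54,-0.06],[0.0,-0.0,0.97]],[[-0.61,0.59,-0.06],[0.0,-0.0,0.97]]]
```

View pics/wrist0.png

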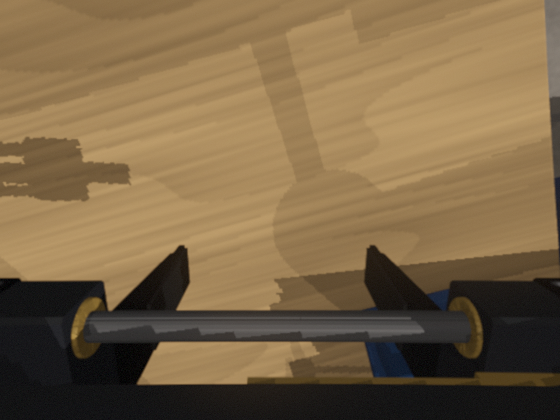

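```bash
python3 - <<'E'
from h import *
a=np.radians(-11)
plan([550,160,200],tool([0,0,-1],[np.cos(a),np.sin(a),0]))
E
```

```text
n 20
[[[-0.81,-0.53,0.02],[0.0,-0.0,0.92]],[[-0.84,-0.47,0.02],[0.0,-0.0,0.92]],[[-0.88,-0.41,0.02],[0.0,-0.0,0.92]],[[-0.9,-0.34,0.02],[0.0,-0.0,0.92]],[[-0.93,-0.27,0.02],[0.0,-0.0,0.92]]]
[[[-0.94,-0.2,0.02],[0.0,-0.0,0.92]],[[-0.96,-0.13,0.02],[0.0,-0.0,0.92]],[[-0.96,-0.06,0.02],[0.0,-0.0,0.92]],[[-0.96,0.01,0.02],[0.0,-0.0,0.92]],[[-0.96,0.08,0.02],[0.0,-0.0,0.92]]]
[[[-0.95,0.15,0.02],[0.0,-0.0,0.92]],[[-0.94,0.22,0.02],[0.0,-0.0,0.92]],[[-0.92,0.29,0.02],[0.0,-0.0,0.92]],[[-0.9,0.36,0.02],[0.0,-0.0,0.92]],[[-0.87,0.42,0.02],[0.0,-0.0,0.92]]]
[[[-0.83,0.49,0.02],[0.0,-0.0,0.92]],[[-0.79,0.55,0.02],[0.0,-0.0,0.92]],[[-0.75,0.6,0.02],[0.0,-0.0,0.92]],[[-0.71,0.66,0.02],[0.0,-0.0,0.92]],[[-0.65,0.71,0.02],[0.0,-0.0,0.92]]]
```

Request:
drive_tool:
  increments:
    - [[-0.81, -0.53, 0.02], [0, 0, 0.92]]
    - [[-0.84, -0.47, 0.02], [0, 0, 0.92]]
    - [[-0.88, -0.41, 0.02], [0, 0, 0.92]]
    - [[-0.9, -0.34, 0.02], [0, 0, 0.92]]
    - [[-0.93, -0.27, 0.02], [0, 0, 0.92]]
  jaw: 0

```text
t: 1.62
eef_pos: [269.1, 488.9, 211.7]
tcp_rot: [3.141, -0.0, 2.488]
ft_force: [0.7, -0.3, -1.5]
opening: 0.708
```

Request:
drive_tool:
  increments:
    - [[-0.94, -0.2, 0.02], [0, 0, 0.92]]
    - [[-0.96, -0.13, 0.02], [0, 0, 0.92]]
    - [[-0.96, -0.06, 0.02], [0, 0, 0.92]]
    - [[-0.96, 0.01, 0.02], [0, 0, 0.92]]
    - [[-0.96, 0.08, 0.02], [0, 0, 0.92]]

```text
t: 2.03
eef_pos: [363.5, 379.3, 208.8]
tcp_rot: [3.141, -0.0, 2.119]
ft_force: [-0.0, 1.1, 0.2]
opening: 0.497
```

Request:
drive_tool:
  increments:
    - [[-0.95, 0.15, 0.02], [0, 0, 0.92]]
    - [[-0.94, 0.22, 0.02], [0, 0, 0.92]]
    - [[-0.92, 0.29, 0.02], [0, 0, 0.92]]
    - [[-0.9, 0.36, 0.02], [0, 0, 0.92]]
    - [[-0.87, 0.42, 0.02], [0, 0, 0.92]]

```text
t: 2.45
eef_pos: [457.9, 269.3, 205.8]
tcp_rot: [3.141, -0.0, 1.751]
ft_force: [0.4, 0.7, -0.6]
opening: 0.504
```

Request:
drive_tool:
  increments:
    - [[-0.83, 0.49, 0.02], [0, 0, 0.92]]
    - [[-0.79, 0.55, 0.02], [0, 0, 0.92]]
    - [[-0.75, 0.6, 0.02], [0, 0, 0.92]]
    - [[-0.71, 0.66, 0.02], [0, 0, 0.92]]
    - [[-0.65, 0.71, 0.02], [0, 0, 0.92]]

```text
t: 2.87
eef_pos: [552.7, 160.2, 202.7]
tcp_rot: [3.141, -0.0, 1.383]
ft_force: [-0.8, -0.7, -0.2]
opening: 0.499
```

Request:
drive_tool:
  increments:
    - [[0, 0, 0], [0, 0, 0]]
    - [[0, 0, 0], [0, 0, 0]]

```text
t: 3.03
eef_pos: [552.4, 160.5, 202.3]
tcp_rot: [-3.141, 0.0, 1.385]
ft_force: [0.0, 0.1, -0.4]
opening: 0.5
```

```bash
cat > look.py <<'E'
import sys
from h import *
import pickle
n,cam=sys.argv[1],sys.argv[2]; ts=sys.argv[3:]
p,r,s=pose(); print(s["t"],p.round(1),np.round(s["tcp_rot"],3),np.round(s["ft_force"],1),round(s["opening"],3))
c=env.read_camera(cam); c["T"]=(p,s["tcp_rot"]); cv2.imwrite(f"pics/{n}.png",c["pixels"]); pickle.dump(c,open(f"pics/{n}.pkl","wb"))
for t in ts:
    for d in env.tip_of(t,c)[:3]: print(t,np.round(d["point"],1),round(d["score"],2),proj(d["point"],c).round())
E
python3 look.py w1 wrist slot_mouth slot_floor
```

```text
3.0333 [552.4 160.5 202.3] [-3.141  0.     1.385] [ 0.   0.1 -0.4] 0.5
slot_mouth [571.9 221.2  98. ] 0.79 [286. 130.]
slot_floor [618.7 217.   34.8] 0.55 [334. 121.]
slot_floor [800.1   6.5   4.5] 0.49 [509. 273.]
```

View pics/w1.png

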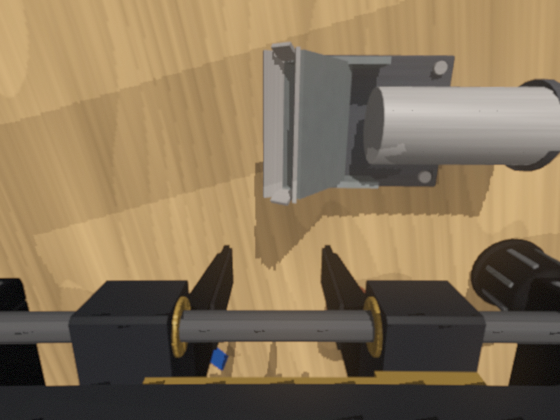

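```bash
python3 - <<'E'
import cv2
a=cv2.imread("pics/w1.png")
c=cv2.resize(a[35:215,245:465],None,fx=3.3,fy=3.3,interpolation=cv2.INTER_CUBIC); cv2.imwrite("pics/w1c.png",c)
E
```

```text
(no output)
```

View pics/w1c.png

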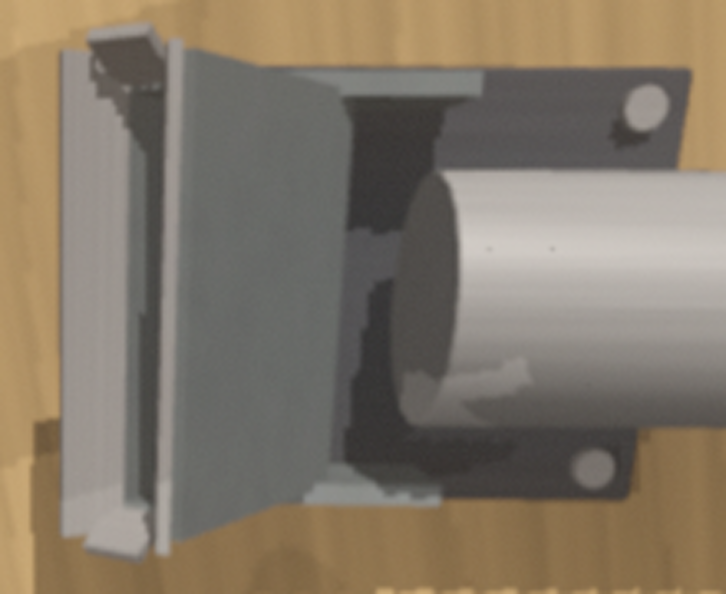

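```bash
cat > fit.py <<'E'
from h import *
import pickle
from scipy.optimize import least_squares
c=pickle.load(open("pics/w1.pkl","rb"))
px=lambda u,v: np.array([245+u/3.3,35+v/3.3])
t=np.radians(35)
def frame(yaw):
    h=np.array([np.cos(yaw),np.sin(yaw),0]); up=np.array([0,0,1.])
    z=-np.sin(t)*h+np.cos(t)*up; x=np.cos(t)*h+np.sin(t)*up; y=np.cross(z,x)
    return x,y,z
def P(q,a):
    x,y,z=frame(q[2]); return np.array([q[0],q[1],96.4])+a[0]*x+a[1]*y+a[2]*z
def res(q):
    d,L=q[3],q[4]; o=[]
    for a,uv in [((-12.5-d,L,12),(62,50)),((-12.5-d,-L,12),(62,537)),((12.5,L,12),(168,40)),((12.5,-L,12),(157,553))]:
        o+=list(proj(P(q,a),c)-px(*uv))
    for y,uv in [(40,(129,150)),(-40,(126,480))]:
        o.append((proj(P(q,(-4.5,y,0)),c)-px(*uv))[0])
    return o
for f in (None,):
    s=least_squares(res,[577,223,-.15,2,55])
    print(s.x.round(3),np.round(s.fun,1))
q=s.x; print(np.array(frame(q[2])).round(3)); print("mouth",P(q,(0,0,0)),"floor",P(q,(0,0,-75)))
E
python3 fit.py
```

```text
[ 5.74099e+02  2.21402e+02 -1.93000e-01  2.58600e+00  5.52710e+01] [-0.2  0.2  0.3 -0.2 -0.1 -0.2 -0.3  0.2  0.4 -0.1]
[[ 0.804 -0.157  0.574]
 [ 0.191  0.982  0.   ]
 [-0.563  0.11   0.819]]
mouth [574.09852929 221.40169311  96.4       ] floor [616.32216398 213.17168581  34.96359668]
```

The fit to the slot box is good to under 0.5 px: mouth (574,221,96), yaw −0.193. Next I'll move to the bar.

```bash
python3 - <<'E'
from h import *
plan([490,-290,235],tool([0,0,-1],[1,0,0]))
E
```

```text
n 16
[[[-0.95,0.05,-0.07],[-0.0,-0.0,-0.14]],[[-0.95,0.03,-0.07],[-0.0,-0.0,-0.14]],[[-0.95,0.02,-0.07],[-0.0,-0.0,-0.14]],[[-0.95,0.01,-0.07],[-0.0,-0.0,-0.14]],[[-0.95,0.0,-0.07],[-0.0,-0.0,-0.14]]]
[[[-0.95,-0.01,-0.07],[-0.0,-0.0,-0.14]],[[-0.95,-0.02,-0.07],[-0.0,-0.0,-0.14]],[[-0.95,-0.03,-0.07],[-0.0,-0.0,-0.14]],[[-0.95,-0.04,-0.07],[-0.0,-0.0,-0.14]],[[-0.95,-0.05,-0.07],[-0.0,-0.0,-0.14]]]
[[[-0.95,-0.06,-0.07],[-0.0,-0.0,-0.14]],[[-0.95,-0.07,-0.07],[-0.0,-0.0,-0.14]],[[-0.95,-0.08,-0.07],[-0.0,-0.0,-0.14]],[[-0.95,-0.1,-0.07],[-0.0,-0.0,-0.14]],[[-0.94,-0.11,-0.07],[-0.0,-0.0,-0.14]]]
[[[-0.94,-0.12,-0.07],[-0.0,-0.0,-0.14]]]
```

Request:
drive_tool:
  increments:
    - [[-0.95, 0.05, -0.07], [0, 0, -0.14]]
    - [[-0.95, 0.03, -0.07], [0, 0, -0.14]]
    - [[-0.95, 0.02, -0.07], [0, 0, -0.14]]
    - [[-0.95, 0.01, -0.07], [0, 0, -0.14]]
    - [[-0.95, 0, -0.07], [0, 0, -0.14]]

```text
t: 3.6
eef_pos: [531.4, 20.2, 213.5]
tcp_rot: [3.141, -0.0, 1.446]
ft_force: [0.2, 0.7, 0.2]
opening: 0.498
```

Request:
drive_tool:
  increments:
    - [[-0.95, -0.01, -0.07], [0, 0, -0.14]]
    - [[-0.95, -0.02, -0.07], [0, 0, -0.14]]
    - [[-0.95, -0.03, -0.07], [0, 0, -0.14]]
    - [[-0.95, -0.04, -0.07], [0, 0, -0.14]]
    - [[-0.95, -0.05, -0.07], [0, 0, -0.14]]

```text
t: 4.02
eef_pos: [512.2, -121.1, 224.0]
tcp_rot: [3.141, -0.0, 1.502]
ft_force: [0.9, 0.0, 0.3]
opening: 0.5
```

Request:
drive_tool:
  increments:
    - [[-0.95, -0.06, -0.07], [0, 0, -0.14]]
    - [[-0.95, -0.07, -0.07], [0, 0, -0.14]]
    - [[-0.95, -0.08, -0.07], [0, 0, -0.14]]
    - [[-0.95, -0.1, -0.07], [0, 0, -0.14]]
    - [[-0.94, -0.11, -0.07], [0, 0, -0.14]]

```text
t: 4.43
eef_pos: [492.9, -262.6, 234.5]
tcp_rot: [3.141, 0.0, 1.558]
ft_force: [0.0, 1.4, -0.0]
opening: 0.499
```

Request:
drive_tool:
  increments:
    - [[-0.94, -0.12, -0.07], [0, 0, -0.14]]
    - [[0, 0, 0], [0, 0, 0]]
    - [[0, 0, 0], [0, 0, 0]]

```text
t: 4.68
eef_pos: [488.9, -290.5, 236.2]
tcp_rot: [3.142, -0.0, 1.566]
ft_force: [0.6, 0.4, -0.1]
opening: 0.503
```

```bash
python3 look.py w2 wrist plate_center plate_hole plate_grip bar_tip
```

```text
4.6833 [ 488.9 -290.5  236.2] [ 3.142 -0.     1.566] [ 0.6  0.4 -0.1] 0.503
plate_center [ 315.5 -225.9  111.9] 0.93 [ 65. 127.]
plate_center [ 458.5 -364.9   56.3] 0.61 [249. 254.]
plate_center [ 528.  -246.    98.1] 0.6 [320. 149.]
plate_hole [ 319.3 -229.7  133.2] 0.94 [ 55. 133.]
plate_hole [ 460.3 -361.4   72.1] 0.6 [249. 257.]
plate_hole [ 531.4 -250.2  114.2] 0.56 [326. 156.]
plate_grip [ 534.6 -243.8  145.8] 0.92 [336. 153.]
plate_grip [ 463.2 -364.4   93.1] 0.62 [251. 268.]
bar_tip [ 456.3 -254.7  116.4] 0.64 [237. 162.]
```

View pics/w2.png

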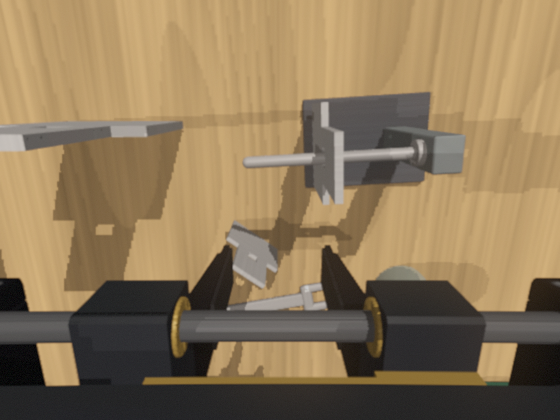

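```bash
python3 - <<'E'
import cv2
a=cv2.imread("pics/w2.png")
c=cv2.resize(a[85:215,230:470],None,fx=3.3,fy=3.3,interpolation=cv2.INTER_CUBIC); cv2.imwrite("pics/w2c.png",c)
E
```

```text
(no output)
```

View pics/w2c.png

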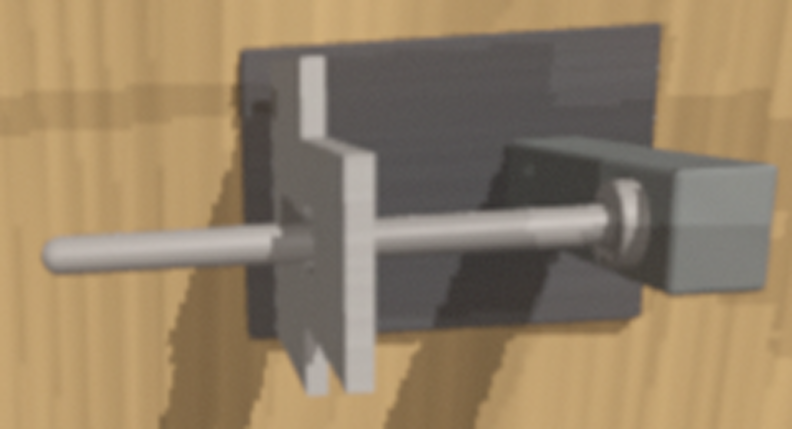

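```bash
cat > fit2.py <<'E'
from h import *
import pickle
c=pickle.load(open("pics/w2.pkl","rb"))
px=lambda u,v: np.array([230+u/3.3,85+v/3.3])
def onz(uv,z):
    o,v=ray(px(*uv),c); return o+v*(z-o[2])/v[2]
tip=onz((43,256),115);e=onz((600,222),115)
print("tip",tip,"far",e,"yaw",np.arctan2(*(e-tip)[[1,0]]),np.linalg.norm(e-tip))
for uv in [(345,153),(375,153),(345,390),(375,390)]: print("neck",onz(uv,170).round(1))
for uv in [(302,57),(325,57),(305,395),(328,395)]: print("sh",onz(uv,100).round(1))
for uv in [(675,170),(775,165),(672,293),(768,288)]: print("post",onz(uv,138).round(1))
E
python3 fit2.py
```

```text
tip [ 461.1664366  -255.40216679  115.        ] far [ 602.87996988 -247.52555361  115.        ] yaw 0.05552410548319115 141.93226043299472
neck [ 528.5 -226.4  170. ]
neck [ 534.6 -226.5  170. ]
neck [ 530.8 -276.3  170. ]
neck [ 537.2 -276.3  170. ]
sh [ 527.9 -206.9  100. ]
sh [ 533.8 -207.   100. ]
sh [ 531.8 -297.   100. ]
sh [ 538.2 -297.   100. ]
post [ 609.8 -232.9  138. ]
post [ 632.4 -232.   138. ]
post [ 612.8 -261.5  138. ]
post [ 635.2 -260.5  138. ]
```

The bar tip is at (461,-255,115) with yaw 0.05, and the plate is at (533,-251.6). The plate is about 70 mm from the open end, inside the stated 40–80 mm, and its width of 90 mm and neck of 50 mm match. Next is the grasp.

```bash
python3 - <<'E'
from h import *
T=tool([0,0,-1],[np.cos(.05),np.sin(.05),0])
plan([532.9,-251.6,200],T)
plan([532.9,-251.6,131],T,p=np.array([532.9,-251.6,200]),r=T,n=5)
E
```

```text
n 2
[[[0.63,0.72,0.61],[0.0,-0.0,-0.33]],[[0.61,0.74,0.61],[0.0,-0.0,-0.33]]]
n 5
[[[0.0,0.0,0.46],[0.0,0.0,0.0]],[[0.0,0.0,0.46],[0.0,0.0,0.0]],[[0.0,0.0,0.46],[0.0,0.0,0.0]],[[0.0,0.0,0.46],[0.0,0.0,0.0]],[[0.0,0.0,0.46],[0.0,0.0,0.0]]]
```

Request:
drive_tool:
  increments:
    - [[0.41, 0.48, 0.4], [0, 0, -0.22]]
    - [[0.41, 0.48, 0.4], [0, 0, -0.22]]
    - [[0.41, 0.48, 0.4], [0, 0, -0.22]]
    - [[0, 0, 0], [0, 0, 0]]
    - [[0, 0, 0], [0, 0, 0]]
  jaw: 0

```text
t: 5.35
eef_pos: [532.0, -251.9, 199.8]
tcp_rot: [-3.141, -0.001, 1.621]
ft_force: [0.2, 0.1, -0.7]
opening: 0.497
```

```bash
python3 look.py w3 wrist; python3 -c "
from h import *
T=tool([0,0,-1],[np.cos(.05),np.sin(.05),0])
plan([532.9,-251.6,131],T,n=5)"
```

```text
5.35 [ 532.  -251.9  199.8] [-3.141e+00 -1.000e-03  1.621e+00] [ 0.2  0.1 -0.7] 0.497
n 5
[[[0.01,0.01,0.46],[-0.0,-0.0,-0.0]],[[0.01,0.01,0.46],[-0.0,-0.0,-0.0]],[[0.01,0.01,0.46],[-0.0,-0.0,-0.0]],[[0.01,0.01,0.46],[-0.0,-0.0,-0.0]],[[0.01,0.01,0.46],[-0.0,-0.0,-0.0]]]
```

View pics/w3.png

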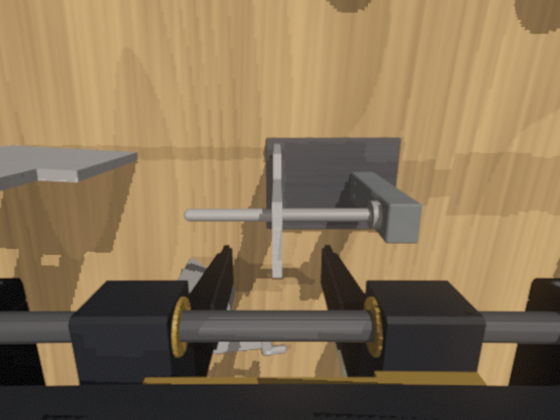

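The plate is edge-on at column 277, midway between the fingertips (230 and 325), and the bar is level in the image, so it is aligned. I'll go down and close.

Request:
drive_tool:
  increments:
    - [[0.01, 0.01, 0.46], [0, 0, 0]]
    - [[0.01, 0.01, 0.46], [0, 0, 0]]
    - [[0.01, 0.01, 0.46], [0, 0, 0]]
    - [[0.01, 0.01, 0.46], [0, 0, 0]]
    - [[0.01, 0.01, 0.46], [0, 0, 0]]

```text
t: 5.82
eef_pos: [532.9, -252.2, 131.6]
tcp_rot: [3.14, 0.001, 1.618]
ft_force: [0.2, -0.5, -0.6]
opening: 0.498
```

Request:
drive_tool:
  increments:
    - [[0, 0, 0], [0, 0, 0]]
    - [[0, 0, 0], [0, 0, 0]]
    - [[0, 0, 0], [0, 0, 0]]
    - [[0, 0, 0], [0, 0, 0]]
    - [[0, 0, 0], [0, 0, 0]]
  jaw: -1

```text
t: 6.23
eef_pos: [533.4, -251.8, 132.2]
tcp_rot: [3.14, 0.001, 1.619]
ft_force: [-1.1, 1.0, 1.1]
opening: 0.209
```

Request:
drive_tool:
  increments:
    - [[0, 0, 0], [0, 0, 0]]
    - [[0, 0, 0], [0, 0, 0]]
    - [[0, 0, 0], [0, 0, 0]]

```text
t: 6.48
eef_pos: [533.1, -251.6, 131.6]
tcp_rot: [3.141, 0.0, 1.619]
ft_force: [-1.7, -0.4, 3.2]
opening: 0.059
```

Request:
drive_tool:
  increments:
    - [[0, 0, -0.05], [0, 0, 0]]
    - [[0, 0, -0.05], [0, 0, 0]]
    - [[0, 0, 0], [0, 0, 0]]
    - [[0, 0, 0], [0, 0, 0]]

```text
t: 6.82
eef_pos: [533.2, -251.5, 134.1]
tcp_rot: [-3.142, -0.0, 1.619]
ft_force: [0.5, -0.3, -2.1]
opening: 0.06
```

```bash
python3 look.py w4 wrist
```

```text
6.8167 [ 533.2 -251.5  134.1] [-3.142 -0.     1.619] [ 0.5 -0.3 -2.1] 0.06
```

View pics/w4.png

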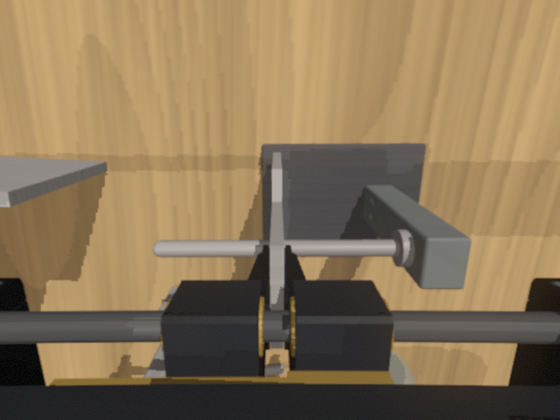

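The neck is held, the wrist carries about 2 N (the plate's weight), and the bar runs level in the image at row 248. I'll slide along −tool y.

Request:
drive_tool:
  increments:
    - [[0, -0.2, 0], [0, 0, 0]]
    - [[0, -0.3, 0], [0, 0, 0]]
    - [[0, -0.3, 0], [0, 0, 0]]
    - [[0, -0.3, 0], [0, 0, 0]]
    - [[0, -0.3, 0], [0, 0, 0]]

```text
t: 7.28
eef_pos: [490.0, -253.5, 134.3]
tcp_rot: [-3.141, -0.0, 1.619]
ft_force: [-0.3, 1.7, -1.5]
opening: 0.061
```

Request:
drive_tool:
  increments:
    - [[0, -0.3, 0], [0, 0, 0]]
    - [[0, -0.3, 0], [0, 0, 0]]
    - [[0, -0.3, 0], [0, 0, 0]]
    - [[0, -0.3, 0], [0, 0, 0]]
    - [[0, -0.3, 0], [0, 0, 0]]

```text
t: 7.7
eef_pos: [445.3, -255.7, 134.2]
tcp_rot: [3.142, -0.0, 1.619]
ft_force: [0.1, 0.3, -2.4]
opening: 0.062
```

```bash
python3 look.py w5 wrist
```

```text
7.7 [ 445.3 -255.7  134.2] [ 3.142 -0.     1.619] [ 0.1  0.3 -2.4] 0.062
```

View pics/w5.png

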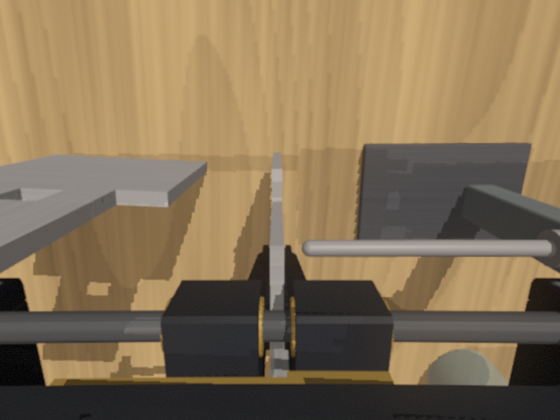

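The bar tip (303,248) is clear of the plate (columns 270–285). I'll lift straight up.

Request:
drive_tool:
  increments:
    - [[0, 0, -0.4], [0, 0, 0]]
    - [[0, 0, -0.8], [0, 0, 0]]
    - [[0, 0, -0.9], [0, 0, 0]]
    - [[0, 0, -0.9], [0, 0, 0]]
    - [[0, 0, -0.9], [0, 0, 0]]

```text
t: 8.17
eef_pos: [446.0, -255.6, 252.4]
tcp_rot: [-3.142, -0.0, 1.619]
ft_force: [-0.5, 0.5, -2.2]
opening: 0.066
```

```bash
cat > slot.py <<'E'
from h import *
def frame(yaw,t=np.radians(35)):
    h=np.array([np.cos(yaw),np.sin(yaw),0]); up=np.array([0,0,1.])
    z=-np.sin(t)*h+np.cos(t)*up; x=np.cos(t)*h+np.sin(t)*up
    return x,np.cross(z,x),z
M=np.array([574.1,221.4,96.4]); X,Y,Z=frame(-.193); TS=tool(-Z,X)
E
python3 -c "
from slot import *
plan(M+160*Z,TS)"
```

```text
n 17
[[[0.97,0.12,0.05],[-0.45,-0.05,0.17]],[[0.97,0.11,0.05],[-0.45,-0.05,0.17]],[[0.97,0.09,0.05],[-0.45,-0.05,0.17]],[[0.97,0.08,0.05],[-0.45,-0.05,0.17]],[[0.97,0.06,0.05],[-0.45,-0.05,0.17]]]
[[[0.97,0.05,0.04],[-0.45,-0.05,0.17]],[[0.97,0.03,0.04],[-0.45,-0.05,0.17]],[[0.97,0.02,0.04],[-0.45,-0.05,0.17]],[[0.97,0.0,0.03],[-0.45,-0.05,0.17]],[[0.97,-0.01,0.03],[-0.45,-0.05,0.17]]]
[[[0.97,-0.03,0.02],[-0.45,-0.05,0.17]],[[0.97,-0.04,0.02],[-0.45,-0.05,0.17]],[[0.97,-0.05,0.01],[-0.45,-0.05,0.17]],[[0.97,-0.07,0.01],[-0.45,-0.05,0.17]],[[0.97,-0.08,-0.0],[-0.45,-0.05,0.17]]]
[[[0.97,-0.1,-0.01],[-0.45,-0.05,0.17]],[[0.97,-0.11,-0.02],[-0.45,-0.05,0.17]]]
```

Request:
drive_tool:
  increments:
    - [[0.5, 0.06, 0.03], [-0.45, -0.05, 0.17]]
    - [[0.97, 0.11, 0.05], [-0.45, -0.05, 0.17]]
    - [[0.97, 0.09, 0.05], [-0.45, -0.05, 0.17]]
    - [[0.97, 0.08, 0.05], [-0.45, -0.05, 0.17]]
    - [[0.97, 0.06, 0.05], [-0.45, -0.05, 0.17]]

```text
t: 8.58
eef_pos: [456.1, -123.0, 244.2]
tcp_rot: [2.959, 0.013, 1.548]
ft_force: [0.8, -0.2, -2.2]
opening: 0.062
```

Request:
drive_tool:
  increments:
    - [[0.97, 0.05, 0.04], [-0.45, -0.05, 0.17]]
    - [[0.97, 0.03, 0.04], [-0.45, -0.05, 0.17]]
    - [[0.97, 0.02, 0.04], [-0.45, -0.05, 0.17]]
    - [[0.97, 0, 0.03], [-0.45, -0.05, 0.17]]
    - [[0.97, -0.01, 0.03], [-0.45, -0.05, 0.17]]

```text
t: 9.0
eef_pos: [467.3, 22.3, 237.5]
tcp_rot: [2.778, 0.014, 1.478]
ft_force: [1.6, 0.1, -2.9]
opening: 0.06
```

Request:
drive_tool:
  increments:
    - [[0.97, -0.03, 0.02], [-0.45, -0.05, 0.17]]
    - [[0.97, -0.04, 0.02], [-0.45, -0.05, 0.17]]
    - [[0.97, -0.05, 0.01], [-0.45, -0.05, 0.17]]
    - [[0.97, -0.07, 0.01], [-0.45, -0.05, 0.17]]
    - [[0.8, -0.08, 0], [-0.45, -0.05, 0.17]]

```text
t: 9.42
eef_pos: [476.6, 147.9, 231.1]
tcp_rot: [2.617, 0.007, 1.415]
ft_force: [-0.4, -0.5, -3.1]
opening: 0.058
```

```bash
python3 -c "
from slot import *
plan(M+160*Z,TS,n=4)"
```

```text
n 4
[[[0.76,-0.06,-0.01],[-0.27,-0.04,0.11]],[[0.76,-0.07,-0.01],[-0.27,-0.04,0.11]],[[0.76,-0.07,-0.02],[-0.27,-0.04,0.11]],[[0.76,-0.08,-0.02],[-0.27,-0.04,0.11]]]
```

Request:
drive_tool:
  increments:
    - [[0.76, -0.06, -0.01], [-0.27, -0.04, 0.11]]
    - [[0.76, -0.07, -0.01], [-0.27, -0.04, 0.11]]
    - [[0.76, -0.07, -0.02], [-0.27, -0.04, 0.11]]
    - [[0.76, -0.08, -0.02], [-0.27, -0.04, 0.11]]
    - [[0, 0, 0], [0, 0, 0]]

```text
t: 9.83
eef_pos: [484.3, 240.7, 227.2]
tcp_rot: [2.531, -0.002, 1.38]
ft_force: [-0.6, 0.5, -2.6]
opening: 0.059
```

```bash
python3 look.py w6 wrist plate_foot plate_grip slot_mouth; python3 look.py s6 scene plate_foot plate_center plate_grip slot_mouth;  python3 -c "
from slot import *
plan(M+160*Z,TS,n=1)"
```

```text
9.8333 [484.3 240.7 227.2] [ 2.531e+00 -2.000e-03  1.380e+00] [-0.6  0.5 -2.6] 0.059
plate_grip [477.5 251.4 238.3] 0.95 [273. 257.]
slot_mouth [573.2 221.5  94.4] 0.68 [274. 194.]
10.0333 [484.1 237.  227.5] [ 2.533 -0.     1.377] [ 0.   0.3 -3. ] 0.059
plate_foot [ 3.153e+02 -2.277e+02 -3.000e-01] 0.94 [306. 141.]
plate_foot [548.2 227.5 137.2] 0.71 [345. 266.]
plate_foot [ 460.3 -358.8   -1.6] 0.67 [245. 135.]
plate_center [ 316.9 -230.3  110.1] 0.84 [307. 116.]
plate_center [ 460.9 -366.8   54.5] 0.83 [242. 121.]
plate_center [505.6 234.9 195. ] 0.7 [365. 247.]
plate_grip [476.8 240.2 239.5] 0.77 [379. 232.]
plate_grip [ 464.  -361.2   95.5] 0.77 [242. 113.]
plate_grip [ 318.2 -226.7  182.2] 0.58 [308.  99.]
slot_mouth [578.  226.7 100.9] 0.87 [333. 279.]
slot_mouth [ 457.  -251.9  114. ] 0.28 [264. 130.]
n 1
[[[0.07,-0.03,-0.01],[-0.02,0.0,-0.02]]]
```

View pics/w6.png

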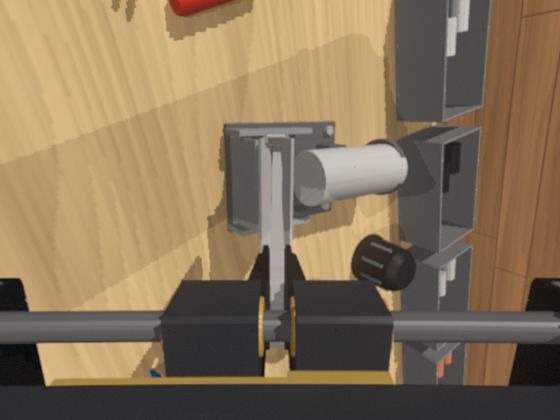

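View pics/s6.png

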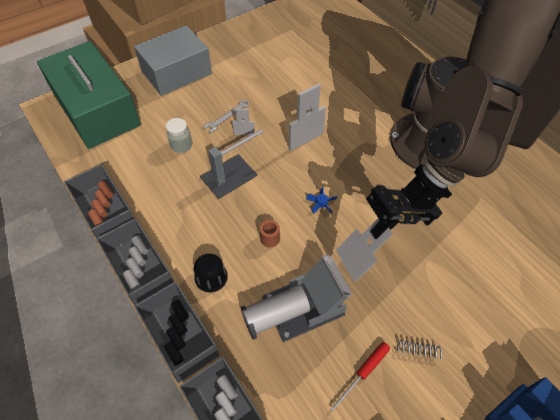

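```bash
python3 look.py w7 wrist; python3 - <<'E'
from slot import *
import pickle
c=pickle.load(open("pics/w7.pkl","rb"));a=c["pixels"].copy()
p=np.array(c["T"][0]); r=R.from_euler("xyz",c["T"][1])
f=4
im=cv2.resize(a[110:250,200:360],None,fx=f,fy=f,interpolation=cv2.INTER_CUBIC)
pj=lambda P:tuple(int(v) for v in (proj(P,c)-[200,110])*f)
for y in (-45,45): # plate foot corners predicted, tool frame: foot z=+111.6
  for yy,z in((-3,0),(3,0)):
    cv2.circle(im,pj(p+r.apply([y,yy,111.6])),3,(0,0,255),1)
    cv2.circle(im,pj(p+r.apply([y,yy,31.6])),3,(0,255,255),1)
for x,y,z in [(-12.5,55,12),(-12.5,-55,12),(12.5,55,12),(12.5,-55,12),(-4.5,47,0),(-4.5,-47,0),(4.5,47,0),(4.5,-47,0)]:
    cv2.circle(im,pj(M+x*X+y*Y+z*Z),3,(255,0,0) if z else (0,255,0),1)
cv2.imwrite("pics/w7c.png",im)
print("foot in slot frame",[(p+r.apply([0,0,111.6])-M)@v for v in(X,Y,Z)])
E
```

```text
10.2833 [484.5 236.9 227.8] [ 2.532e+00 -1.000e-03  1.377e+00] [ 0.2 -0.7 -2.8] 0.063
foot in slot frame [np.float64(0.7045392087072541), np.float64(-1.9898317463487802), np.float64(48.2277220927779)]
```

View pics/w7c.png

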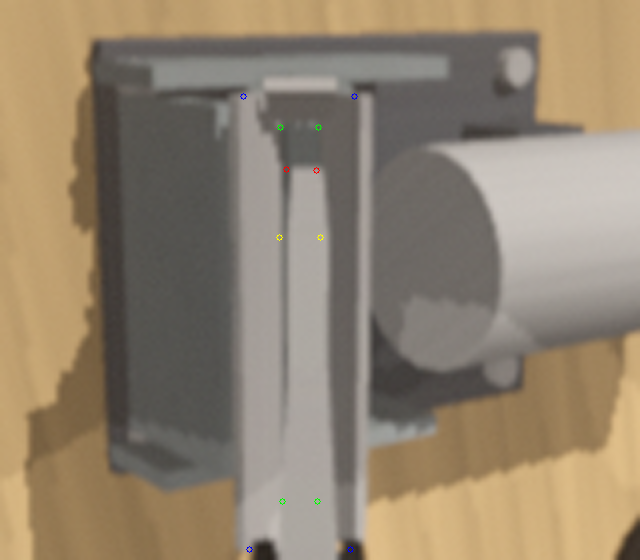

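```bash
python3 -c "
from slot import *
plan(M+(111.6+13)*Z-.5*X,TS,n=4)"
```

```text
n 4
[[[0.02,-0.01,0.29],[-0.0,0.0,-0.0]],[[0.02,-0.01,0.29],[-0.0,0.0,-0.0]],[[0.02,-0.01,0.29],[-0.0,0.0,-0.0]],[[0.02,-0.01,0.29],[-0.0,0.0,-0.0]]]
```

Request:
drive_tool:
  increments:
    - [[0.02, -0.01, 0.29], [0, 0, 0]]
    - [[0.02, -0.01, 0.29], [0, 0, 0]]
    - [[0.02, -0.01, 0.29], [0, 0, 0]]
    - [[0.02, -0.01, 0.29], [0, 0, 0]]
    - [[0, 0, 0], [0, 0, 0]]

```text
t: 10.75
eef_pos: [503.7, 235.8, 197.3]
tcp_rot: [2.534, 0.0, 1.377]
ft_force: [-0.1, -0.6, -1.9]
opening: 0.06
```

```bash
cat > chk.py <<'E'
import sys,pickle
from slot import *
n=sys.argv[1]
p,r,s=pose()
c=env.read_camera("wrist");a=c["pixels"]
f=4
im=cv2.resize(a[110:250,200:360],None,fx=f,fy=f,interpolation=cv2.INTER_CUBIC)
cv2.imwrite(f"pics/{n}.png",im)
pickle.dump(c,open(f"pics/{n}.pkl","wb"))
print("foot in slot frame",[round((p+r.apply([0,0,111.6])-M)@v,2) for v in(X,Y,Z)],"rot err",(r.inv()*TS).as_rotvec().round(4),s["ft_force"].round(1),[round(s["ft_force"]@v,1) for v in (X,Y,Z)],s["t"])
E
python3 chk.py w8c
```

```text
foot in slot frame [np.float64(-1.38), np.float64(0.55), np.float64(12.26)] rot err [-0.0029  0.0008 -0.0005] [-0.1 -0.6 -1.9] [np.float64(-1.1), np.float64(-0.6), np.float64(-1.6)] 10.75
```

View pics/w8c.png

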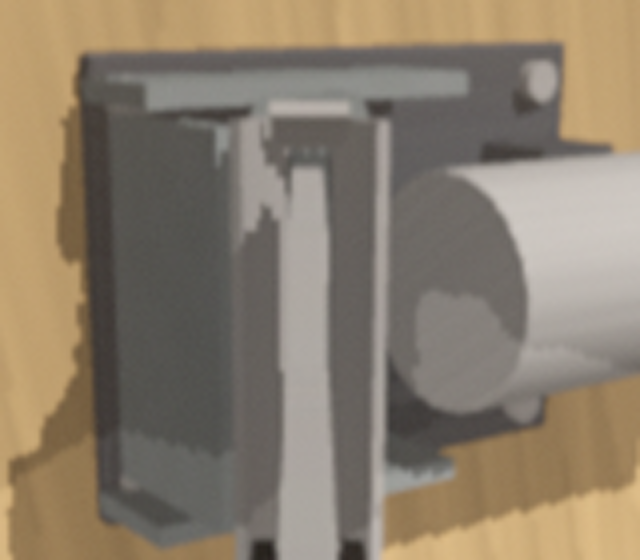

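Request:
drive_tool:
  increments:
    - [[-0.01, 0.01, 0.15], [0, 0, 0]]
    - [[0, 0, 0.15], [0, 0, 0]]
    - [[0, 0, 0.15], [0, 0, 0]]
    - [[0, 0, 0.15], [0, 0, 0]]
    - [[0, 0, 0.15], [0, 0, 0]]

```text
t: 11.22
eef_pos: [516.4, 233.5, 179.8]
tcp_rot: [2.532, -0.001, 1.378]
ft_force: [-0.6, 1.3, -3.1]
opening: 0.061
```

```bash
python3 chk.py w9c
```

```text
foot in slot frame [np.float64(-0.58), np.float64(0.86), np.float64(-9.47)] rot err [-0.0016 -0.0005 -0.0005] [-0.6  1.3 -3.1] [np.float64(-2.5), np.float64(1.1), np.float64(-2.1)] 11.2167
```

View pics/w9c.png

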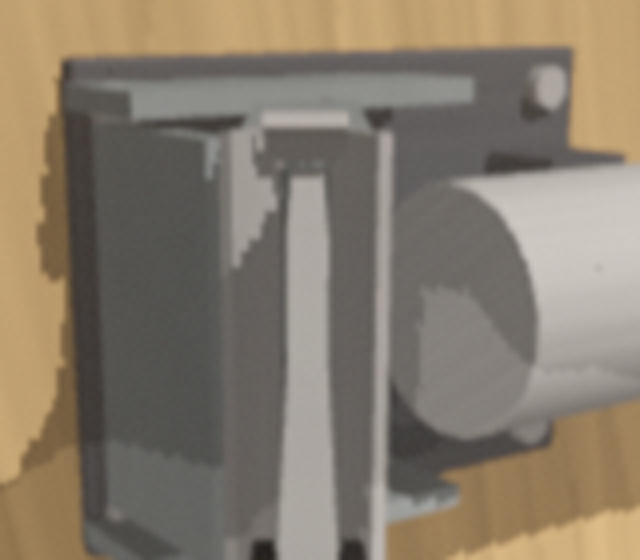

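Request:
drive_tool:
  increments:
    - [[0, -0.02, 0.15], [0, 0, 0]]
    - [[0, -0.01, 0.15], [0, 0, 0]]
    - [[0, 0, 0.15], [0, 0, 0]]
    - [[0, 0, 0.15], [0, 0, 0]]
    - [[0, 0, 0.15], [0, 0, 0]]

```text
t: 11.68
eef_pos: [529.3, 232.0, 163.6]
tcp_rot: [2.538, 0.001, 1.378]
ft_force: [0.8, -0.0, -1.8]
opening: 0.059
```

```bash
python3 chk.py w10c
```

```text
foot in slot frame [np.float64(0.06), np.float64(1.77), np.float64(-30.12)] rot err [-0.007   0.0007  0.0002] [ 0.8 -0.  -1.8] [np.float64(-0.4), np.float64(0.1), np.float64(-1.9)] 11.6833
```

View pics/w10c.png

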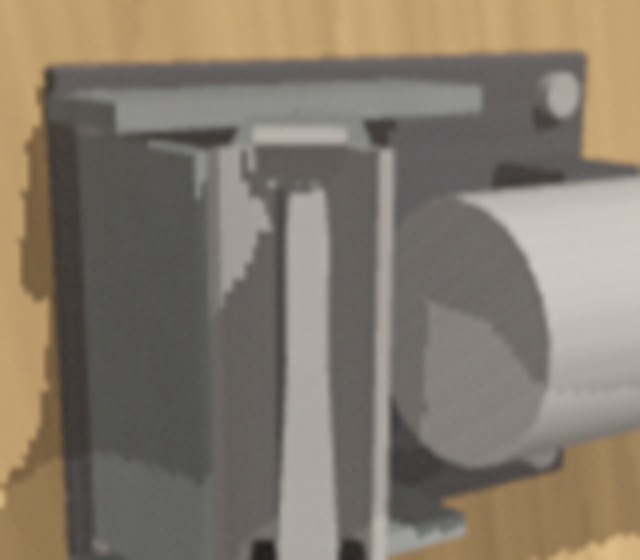

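Request:
drive_tool:
  increments:
    - [[-0.03, -0.02, 0.15], [-0.05, 0, 0]]
    - [[0, -0.01, 0.15], [0, 0, 0]]
    - [[0, 0, 0.15], [0, 0, 0]]
    - [[0, 0, 0.15], [0, 0, 0]]
    - [[0, 0, 0.15], [0, 0, 0]]

```text
t: 12.15
eef_pos: [541.1, 230.6, 151.0]
tcp_rot: [2.551, 0.004, 1.375]
ft_force: [-15.8, 0.9, 0.9]
opening: 0.066
```

```bash
python3 chk.py w11c
```

```text
foot in slot frame [np.float64(1.15), np.float64(2.13), np.float64(-47.23)] rot err [-0.0199  0.0052  0.0002] [-15.8   0.9   0.9] [np.float64(-12.3), np.float64(-2.2), np.float64(9.7)] 12.15
```

```bash
python3 -c "
from slot import *
s=env.state();print(s['joints'].round(3),s['ft_force'].round(1),s['moment'].round(2),s['eef_pos'].round(1))"; python3 look.py s11 scene; python3 chk.py w12c
```

```text
[ 0.446  0.439  2.043 -1.132  0.381  1.657] [-10.3   1.4  -5.6] [ 0.39  3.5  -0.17] [541.3 230.5 150.6]
12.2 [541.3 230.5 150.6] [2.551 0.005 1.375] [-10.3   1.4  -5.6] 0.064
foot in slot frame [np.float64(0.79), np.float64(2.03), np.float64(-47.71)] rot err [-0.0206  0.0055  0.0002] [ -7.6   1.2 -10.1] [np.float64(-12.0), np.float64(-0.3), np.float64(-3.9)] 12.25
```

View pics/w12c.png

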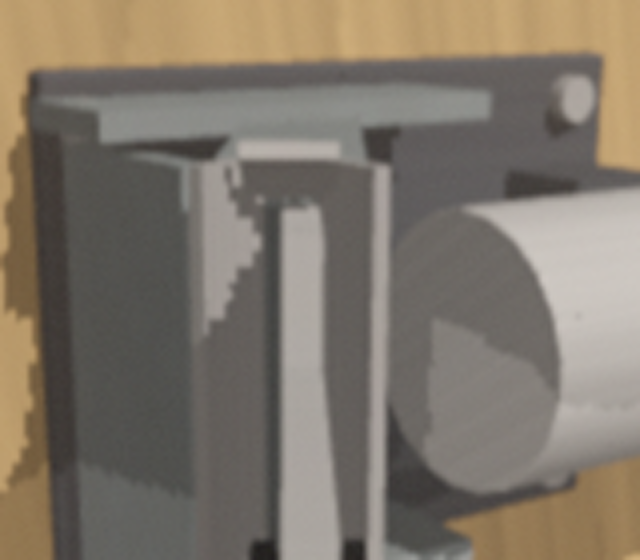

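Joint 4 is at its range end (−1.13), so the arm can't follow this tilt any deeper, and that caused the 12 N side force. I'll back out a little to unload it and work out a wrist orientation turned about the pinch axis that the arm can reach.

Request:
drive_tool:
  increments:
    - [[0, 0, -0.2], [0, 0, 0]]
    - [[0, 0, -0.2], [0, 0, 0]]
    - [[0, 0, -0.1], [0, 0, 0]]
    - [[0, 0, 0], [0, 0, 0]]

```text
t: 12.63
eef_pos: [533.7, 232.4, 164.8]
tcp_rot: [2.548, 0.004, 1.375]
ft_force: [-11.5, -2.7, -5.3]
opening: 0.071
```

```bash
cat > st.py <<'E'
from slot import *
import json
p,r,s=pose()
d=[round(float(v),5) for v in [*s["joints"],*p,*s["tcp_rot"]]]
open("samples.jsonl","a").write(json.dumps(d)+"\n")
print(round(s["t"],2),"q",s["joints"].round(3),"foot",[round(float((p+r.apply([0,0,111.6])-M)@v),2) for v in(X,Y,Z)],"rot err",(r.inv()*TS).as_rotvec().round(4),"F",[round(float(s["ft_force"]@v),1) for v in (X,Y,Z)],round(s["opening"],3))
E
python3 st.py
```

```text
12.63 q [ 0.457  0.409  2.044 -1.075  0.4    1.604] foot [3.02, 2.47, -31.59] rot err [-0.0176  0.0048 -0.0002] F [-11.9, -4.8, 1.8] 0.071
```

Request:
drive_tool:
  increments:
    - [[-0.02, -0.06, 0], [-0.05, 0, 0]]
    - [[-0.02, -0.06, 0], [-0.08, 0.03, 0]]
    - [[-0.02, -0.04, -0.05], [-0.08, 0.03, 0]]
    - [[0, 0, 0], [0, 0, 0]]

```text
t: 12.97
eef_pos: [529.9, 232.5, 165.8]
tcp_rot: [2.534, -0.0, 1.378]
ft_force: [-9.2, -1.1, -5.5]
opening: 0.066
```

```bash
python3 st.py
```

```text
12.97 q [ 0.463  0.404  2.059 -1.133  0.394  1.665] foot [2.13, 2.44, -28.63] rot err [-0.0036 -0.0003  0.0002] F [-10.4, -2.9, 0.5] 0.066
```

Request:
drive_tool:
  increments:
    - [[-0.02, -0.03, -0.2], [0, 0, 0]]
    - [[-0.02, -0.03, -0.2], [0, 0, 0]]
    - [[-0.02, -0.03, -0.2], [0, 0, 0]]
    - [[0, 0, 0], [0, 0, 0]]

```text
t: 13.3
eef_pos: [517.7, 233.7, 180.6]
tcp_rot: [2.532, -0.002, 1.379]
ft_force: [-6.7, 1.4, -2.7]
opening: 0.062
```

```bash
python3 st.py
```

```text
13.3 q [ 0.477  0.368  2.068 -1.079  0.413  1.618] foot [0.91, 1.47, -9.51] rot err [-0.0014 -0.0022 -0.0006] F [-7.1, 0.0, 1.7] 0.062
```

```bash
cat > kin.py <<'E'
from slot import *
import json
from scipy.optimize import least_squares
def fk(q,k):
    d1,a1,L2,L3,a3,d6=k
    Rw=R.from_euler("Z",q[0])*R.from_euler("Y",q[1]+q[2])*R.from_euler("Z",q[3])*R.from_euler("Y",q[4])*R.from_euler("Z",q[5])
    t=q[1]+q[2]
    r=a1+L2*np.sin(q[1])+L3*np.sin(t)+a3*np.cos(t); z=d1+L2*np.cos(q[1])+L3*np.cos(t)-a3*np.sin(t)
    p=np.array([r*np.cos(q[0]),r*np.sin(q[0]),z])+d6*Rw.apply([0,0,1])
    return p,Rw
S=[[1.18243499,.491584295,1.5594491,-2.8e-5,1.09169,-.105614,174.27289,599.9598,214.0465,-3.14046431,-9.45e-5,2.85885814]]
S+=[json.loads(l) for l in open("samples.jsonl")]
S+=[[.446,.439,2.043,-1.132,.381,1.657,541.3,230.5,150.6,2.551,.005,1.375]]
C=fk(S[0][:6],[0]*6)[1].inv()*R.from_euler("xyz",S[0][9:])
def f(k):
    return np.concatenate([fk(s[:6],k)[0]-s[6:9] for s in S])
def load():
    prior=np.array([180,0,500,500,0,250.])
    g=lambda k:np.r_[f(k),(k-prior)*.001]
    return least_squares(g,prior).x
K=load()
def ik(p,Rt,q0,lim=True):
    lo=[-3.1,-.84,.05,-1.13,.06,-2.69];hi=[3.1,2.19,2.79,4.28,2.93,2.69]
    def g(q):
        P,W=fk(q,K); return np.r_[(P-p)/10,((W*C).inv()*Rt).as_rotvec()*10]
    s=least_squares(g,q0,bounds=(lo,hi) if lim else (-np.inf,np.inf),x_scale=.1); return s.x,np.abs(s.fun).max()
if __name__=="__main__":
    print(K.round(1)); print(f(K).reshape(-1,3).round(1))
    print("C",C.as_euler("xyz").round(4))
    for s in S: print(((fk(s[:6],K)[1]*C).inv()*R.from_euler("xyz",s[9:])).as_rotvec().round(4))
E
python3 kin.py
```

```text
[-64.7 178.4 478.  220.9 -46.4  81.3]
[[ 61.  -24.8   0.5]
 [ -0.2  -0.9   0.5]
 [ -0.2   0.3  -0.7]
 [ -2.1   0.6  -3.9]
 [  2.6  -0.8   3.7]]
C [ 0.     -0.      1.5708]
[-0. -0. -0.]
[-0. -0.  0.]
[ 0. -0.  0.]
[ 0. -0.  0.]
[ 0.0004 -0.0003 -0.0009]
```

```bash
python3 - <<'E'
s=open("kin.py").read()
s=s.replace("d1,a1,L2,L3,a3,d6=k","d1,a1,L2,L3,a3,d6,b=k")
s=s.replace("p=np.array([r*np.cos(q[0]),r*np.sin(q[0]),z])","p=np.array([r*np.cos(q[0])-b*np.sin(q[0]),r*np.sin(q[0])+b*np.cos(q[0]),z])")
s=s.replace("[0]*6)[1]","[0]*7)[1]").replace("prior=np.array([180,0,500,500,0,250.])","prior=np.array([180,0,500,500,0,250.,0])")
open("kin.py","w").write(s)
E
python3 kin.py
```

```text
[ 1.968e+02 -3.000e-01  5.868e+02  4.113e+02  4.300e+01  2.719e+02
  6.590e+01]
[[-0.   0.   0. ]
 [-0.  -0.  -0.1]
 [-0.  -0.  -0.1]
 [-0.  -0.  -0.1]
 [ 0.1 -0.   0.2]]
C [ 0.     -0.      1.5708]
[-0. -0. -0.]
[-0. -0.  0.]
[ 0. -0.  0.]
[ 0. -0.  0.]
[ 0.0004 -0.0003 -0.0009]
```

```bash
cat > scan.py <<'E'
from kin import *
q0=np.array([.477,.368,2.068,-1.079,.413,1.618])
for half in (0,1):
 for ph in np.arange(-1.2,1.25,.1):
  out=[]
  for s in (-75,-30,20,60):
    Rt=TS*R.from_rotvec([0,ph,0])*R.from_rotvec([0,0,np.pi*half]); tz=Rt.apply([0,0,1])
    G=M+(s+130.6)*Z; best=None
    for q4 in (-.8,0.5,1.6,2.5,3.6):
      q,e=ik(G+19*tz,Rt,np.array([.48,.37,2.07,q4,.5,1.6 if half==0 else -1.5]))
      if e<.02: best=q;break
    out.append("ok "+str(best[[0,3,4,5]].round(2)) if best is not None else "--")
  print(half,round(ph,2),Rt.apply([0,0,1]).round(2),out)
E
python3 scan.py
```

```text
0 -1.2 [ 0.03 -0.95 -0.3 ] ['ok [ 0.63 -0.92  1.71  1.62]', 'ok [ 0.65 -0.9   1.74  1.61]', 'ok [ 0.68 -0.88  1.78  1.6 ]', 'ok [ 0.71 -0.87  1.82  1.58]']
0 -1.1 [ 0.08 -0.92 -0.37] ['ok [ 0.63 -0.92  1.61  1.63]', 'ok [ 0.66 -0.9   1.64  1.61]', 'ok [ 0.69 -0.88  1.69  1.6 ]', 'ok [ 0.72 -0.87  1.73  1.58]']
0 -1.0 [ 0.14 -0.89 -0.44] ['ok [ 0.63 -0.93  1.51  1.63]', 'ok [ 0.66 -0.91  1.55  1.61]', 'ok [ 0.69 -0.88  1.59  1.59]', 'ok [ 0.72 -0.86  1.64  1.57]']
0 -0.9 [ 0.2  -0.84 -0.51] ['ok [ 0.63 -0.94  1.4   1.64]', 'ok [ 0.66 -0.91  1.44  1.62]', 'ok [ 0.69 -0.89  1.5   1.59]', 'ok [ 0.72 -0.86  1.54  1.57]']
0 -0.8 [ 0.25 -0.78 -0.57] ['ok [ 0.62 -0.95  1.3   1.64]', 'ok [ 0.65 -0.92  1.34  1.62]', 'ok [ 0.69 -0.89  1.4   1.59]', 'ok [ 0.72 -0.87  1.45  1.56]']
0 -0.7 [ 0.31 -0.72 -0.63] ['ok [ 0.61 -0.96  1.19  1.65]', 'ok [ 0.65 -0.93  1.23  1.62]', 'ok [ 0.68 -0.89  1.29  1.58]', 'ok [ 0.71 -0.87  1.34  1.56]']
0 -0.6 [ 0.36 -0.64 -0.68] ['ok [ 0.6  -0.98  1.08  1.65]', 'ok [ 0.63 -0.94  1.12  1.62]', 'ok [ 0.67 -0.9   1.18  1.58]', 'ok [ 0.7  -0.87  1.24  1.55]']
0 -0.5 [
[... 5439 characters left out ...]
 [0.02 2.   0.74 1.24]', 'ok [0.04 1.92 0.7  1.37]', 'ok [0.05 1.83 0.67 1.5 ]']
1 0.9 [ 0.5   0.7  -0.51] ['ok [-0.04  1.97  0.9   1.15]', 'ok [-0.03  1.94  0.87  1.23]', 'ok [-0.01  1.88  0.84  1.33]', 'ok [-0.    1.81  0.81  1.45]']
1 1.0 [ 0.47  0.77 -0.44] ['ok [-0.08  1.91  1.01  1.15]', 'ok [-0.07  1.88  0.99  1.21]', 'ok [-0.06  1.84  0.96  1.3 ]', 'ok [-0.05  1.79  0.94  1.4 ]']
1 1.1 [ 0.43  0.82 -0.37] ['ok [-0.11  1.84  1.12  1.15]', 'ok [-0.1   1.82  1.1   1.2 ]', 'ok [-0.1   1.79  1.08  1.27]', 'ok [-0.09  1.76  1.07  1.36]']
1 1.2 [ 0.38  0.87 -0.3 ] ['ok [-0.13  1.78  1.22  1.14]', 'ok [-0.13  1.77  1.21  1.18]', 'ok [-0.13  1.75  1.2   1.25]', 'ok [-0.12  1.73  1.18  1.32]']
```

The kinematic model fits to 0.1 mm. It shows the home pose can be reached if the gripper is turned about −0.45 rad about the pinch axis relative to the plate. So I'll seat the plate a little deeper, let the slot hold it, regrip at that turn, and push it home.

Request:
drive_tool:
  increments:
    - [[-0.02, -0.03, 0.05], [0, 0, 0]]
    - [[-0.02, -0.03, 0.12], [0, 0, 0]]
    - [[-0.01, -0.01, 0.12], [0, 0, 0]]
    - [[0, 0, 0.12], [0, 0, 0]]
    - [[0, 0, 0], [0, 0, 0]]

```text
t: 13.72
eef_pos: [523.5, 230.8, 167.6]
tcp_rot: [2.535, -0.001, 1.377]
ft_force: [-1.0, 0.5, -2.8]
opening: 0.059
```

```bash
python3 st.py; python3 chk.py w13c
```

```text
13.72 q [ 0.466  0.394  2.071 -1.134  0.395  1.67 ] foot [-1.82, -0.46, -23.73] rot err [-0.0045 -0.0002 -0.001 ] F [-2.4, 0.3, -1.7] 0.059
foot in slot frame [np.float64(-1.82), np.float64(-0.46), np.float64(-23.73)] rot err [-0.0045 -0.0002 -0.001 ] [-1.   0.5 -2.8] [np.float64(-2.4), np.float64(0.3), np.float64(-1.7)] 13.7167
```

View pics/w13c.png

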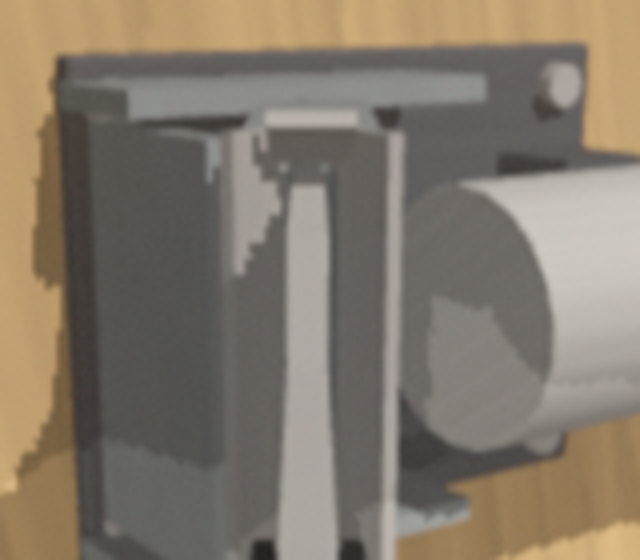

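Request:
drive_tool:
  increments:
    - [[0, 0, 0], [0, 0, 0]]
    - [[0, 0, 0], [0, 0, 0]]
    - [[0, 0, 0], [0, 0, 0]]
    - [[0, 0, 0], [0, 0, 0]]
    - [[0, 0, 0], [0, 0, 0]]
  jaw: -0.2

```text
t: 14.18
eef_pos: [522.9, 230.9, 168.1]
tcp_rot: [2.535, -0.001, 1.378]
ft_force: [0.6, 0.0, -0.2]
opening: 0.353
```

```bash
python3 st.py; python3 look.py w14 wrist plate_grip; python3 look.py s14 scene plate_grip plate_center; python3 - <<'E'
import cv2
a=cv2.imread("pics/s14.png")
cv2.imwrite("pics/s14c.png",cv2.resize(a[190:340,250:450],None,fx=4,fy=4,interpolation=cv2.INTER_CUBIC))
E
```

```text
14.18 q [ 0.467  0.393  2.072 -1.134  0.395  1.67 ] foot [-2.02, -0.42, -22.97] rot err [-0.0042 -0.0006 -0.0003] F [0.4, 0.1, -0.5] 0.353
14.1833 [522.9 230.9 168.1] [ 2.535e+00 -1.000e-03  1.378e+00] [ 0.6  0.  -0.2] 0.353
plate_grip [543.9 232.9 141.2] 0.9 [277. 231.]
14.2833 [522.8 230.9 168. ] [ 2.535e+00 -1.000e-03  1.378e+00] [0.3 0.5 0.3] 0.389
plate_grip [541.7 232.1 135.4] 0.66 [348. 266.]
plate_grip [ 457.4 -364.2   96.8] 0.63 [243. 112.]
plate_grip [ 323.2 -223.5  182.7] 0.57 [308. 100.]
plate_center [ 316.  -230.4  109.5] 0.85 [307. 116.]
plate_center [568.5 224.7  95.8] 0.75 [336. 277.]
```

View pics/w14.png

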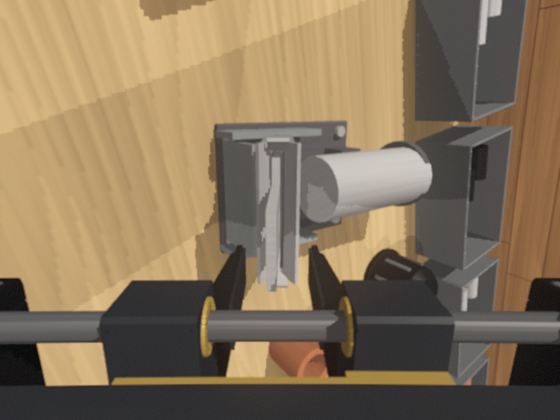

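View pics/s14c.png

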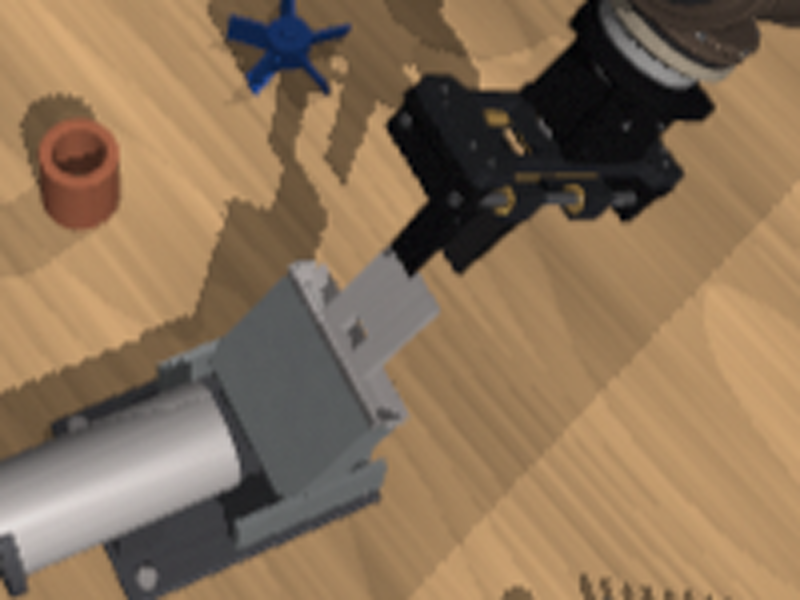

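Once released, the plate slid down the slot. I'll check how deep it went against the predicted home outline.

```bash
cat > ov.py <<'E'
import sys,pickle
from slot import *
src,out,x0,x1,y0,y1,f=sys.argv[1],sys.argv[2],*map(int,sys.argv[3:8])
c=pickle.load(open(f"pics/{src}.pkl","rb"))
im=cv2.resize(c["pixels"][y0:y1,x0:x1],None,fx=f,fy=f,interpolation=cv2.INTER_CUBIC)
pj=lambda P:tuple(int(v) for v in (proj(P,c)-[x0,y0])*f)
F=M-1.5*X-75*Z
for x in (-3,3):
  pts=[(y,z) for y,z in [(-25,80),(-25,150),(25,150),(25,80)]]
  for a in pts: cv2.circle(im,pj(F+x*X+a[0]*Y+a[1]*Z),3,(0,0,255),1)
for d,col in ((0,(0,0,255)),(5,(0,255,255)),(10,(255,255,0))): cv2.circle(im,pj(F+(150+d)*Z+3*X-25*Y),2,col,1); 
for y in(-8,8):
  for z in(84,100): cv2.circle(im,pj(F+3*X+y*Y+z*Z),2,(0,255,0),1)
cv2.imwrite(f"pics/{out}.png",im)
E
python3 ov.py s14 s14o 290 390 230 310 8; python3 ov.py w14 w14o 200 340 120 300 3
```

```text
(no output)
```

View pics/s14o.png

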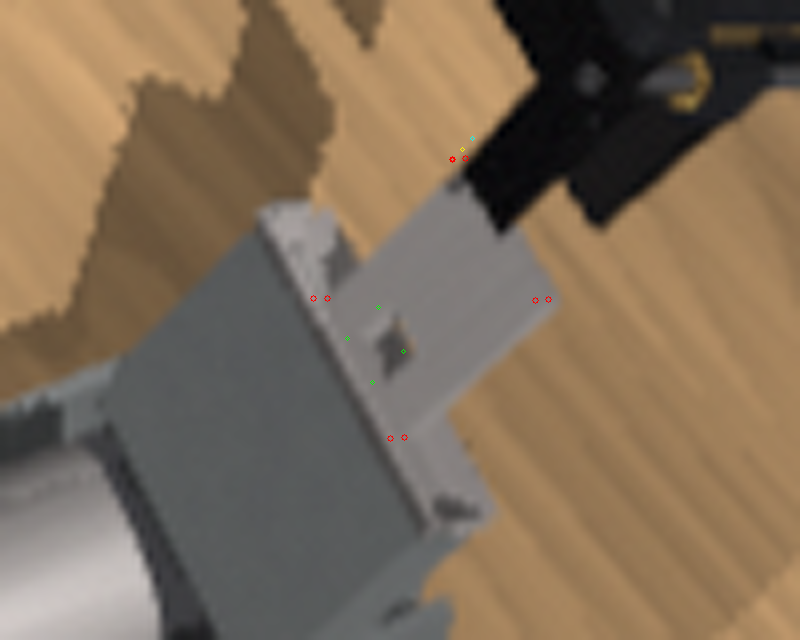

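View pics/w14o.png

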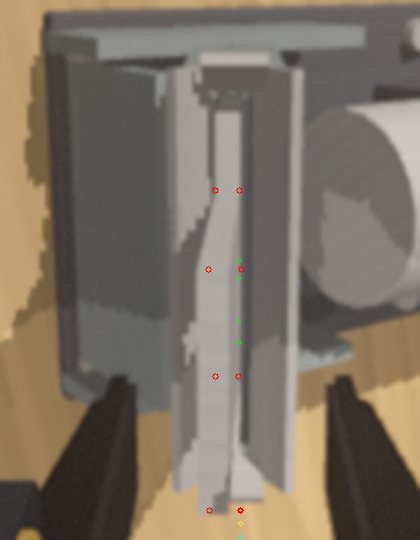

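The outline matches home to within about 2 mm: neck kink, near corner and hole all line up. The neck leans about 3 mm within the slot clearance. To be sure, I'll regrip at the reachable angle and press it down until I feel the floor.

```bash
python3 - <<'E'
from kin import *
s0=env.state()["joints"]
Rt=TS*R.from_rotvec([0,-.45,0]); tz=Rt.apply([0,0,1])
A=M+(128-75+50)*Z-2.5*X+19*tz; B=M+(128-75)*Z-3*X+19*tz
for P in(A,B):
    q,e=ik(P,Rt,[.58,.44,2.04,-1,.9,1.6]); print(P.round(1),q.round(3),e)
plan(A,Rt,n=8)
plan(B,Rt,p=A,r=Rt,n=5)
E
```

```text
[522.2 223.1 165.3] [ 0.612  0.538  1.871 -0.972  0.954  1.629] 1.1368683772161604e-14
[549.9 217.7 124.1] [ 0.576  0.62   1.855 -1.032  0.899  1.682] 1.1368683772161604e-14
n 8
[[[-0.03,-0.0,0.01],[-0.01,-0.7,0.0]],[[-0.03,-0.0,0.01],[-0.01,-0.7,0.0]],[[-0.03,-0.0,0.01],[-0.01,-0.7,0.0]],[[-0.03,-0.0,0.02],[-0.01,-0.7,0.0]],[[-0.03,-0.0,0.02],[-0.01,-0.7,0.0]]]
[[[-0.03,-0.0,0.02],[-0.01,-0.7,0.0]],[[-0.03,-0.0,0.02],[-0.01,-0.7,0.0]],[[-0.03,-0.0,0.02],[-0.01,-0.7,0.0]]]
n 5
[[[0.14,-0.0,0.3],[0.0,0.0,0.0]],[[0.14,-0.0,0.3],[0.0,0.0,0.0]],[[0.14,-0.0,0.3],[0.0,0.0,0.0]],[[0.14,-0.0,0.3],[0.0,0.0,0.0]],[[0.14,-0.0,0.3],[0.0,0.0,0.0]]]
```

Request:
drive_tool:
  increments:
    - [[-0.03, 0, 0.01], [-0.01, -0.7, 0]]
    - [[-0.03, 0, 0.01], [-0.01, -0.7, 0]]
    - [[-0.03, 0, 0.01], [-0.01, -0.7, 0]]
    - [[-0.03, 0, 0.02], [-0.01, -0.7, 0]]
    - [[-0.03, 0, 0.02], [-0.01, -0.7, 0]]

```text
t: 14.85
eef_pos: [522.7, 226.1, 166.8]
tcp_rot: [2.512, 0.23, 1.213]
ft_force: [0.7, 0.8, -0.0]
opening: 0.401
```

Request:
drive_tool:
  increments:
    - [[-0.03, 0, 0.02], [-0.01, -0.7, 0]]
    - [[-0.03, 0, 0.02], [-0.01, -0.7, 0]]
    - [[-0.03, 0, 0.02], [-0.01, -0.7, 0]]
    - [[0, 0, 0], [0, 0, 0]]
    - [[0, 0, 0], [0, 0, 0]]

```text
t: 15.27
eef_pos: [522.6, 223.2, 165.4]
tcp_rot: [2.48, 0.362, 1.111]
ft_force: [0.3, 0.1, -0.4]
opening: 0.403
```

```bash
python3 - <<'E'
from slot import *
Rt=TS*R.from_rotvec([0,-.45,0]); tz=Rt.apply([0,0,1])
B=M+(128-75)*Z-3*X+19*tz
print(env.state()["joints"].round(3))
plan(B,Rt,n=5)
E
python3 look.py w15 wrist plate_grip
```

```text
[ 0.611  0.537  1.873 -0.975  0.949  1.629]
n 5
[[[0.14,-0.01,0.3],[0.0,-0.01,0.0]],[[0.14,-0.01,0.3],[0.0,-0.01,0.0]],[[0.14,-0.01,0.3],[0.0,-0.01,0.0]],[[0.14,-0.01,0.3],[0.0,-0.01,0.0]],[[0.14,-0.01,0.3],[0.0,-0.01,0.0]]]
15.2667 [522.6 223.2 165.4] [2.48  0.362 1.111] [ 0.3  0.1 -0.4] 0.403
plate_grip [544.8 231.7 138.8] 0.59 [277. 205.]
plate_grip [612.6 212.7  39.2] 0.31 [277. 116.]
```

View pics/w15.png

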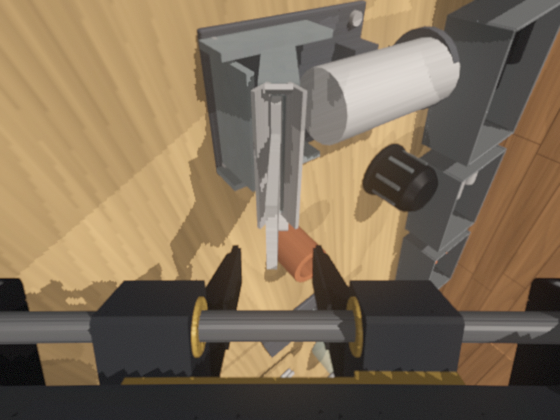

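The neck (column 270) lies between the fingertips (238 and 318). I'll lower around it, shift slightly toward it, and close.

Request:
drive_tool:
  increments:
    - [[0.14, -0.03, 0.3], [0, -0.01, 0]]
    - [[0.14, -0.03, 0.3], [0, -0.01, 0]]
    - [[0.14, -0.01, 0.3], [0, -0.01, 0]]
    - [[0.14, -0.01, 0.3], [0, -0.01, 0]]
    - [[0.14, -0.01, 0.3], [0, -0.01, 0]]

```text
t: 15.78
eef_pos: [548.9, 216.8, 122.5]
tcp_rot: [2.479, 0.366, 1.106]
ft_force: [-0.0, 0.0, -0.7]
opening: 0.402
```

Request:
drive_tool:
  increments:
    - [[0, 0, 0], [0, 0, 0]]
    - [[0, 0, 0], [0, 0, 0]]
    - [[0, 0, 0], [0, 0, 0]]
    - [[0, 0, 0], [0, 0, 0]]
    - [[0, 0, 0], [0, 0, 0]]
  jaw: -1

```text
t: 16.2
eef_pos: [548.3, 217.4, 124.2]
tcp_rot: [2.478, 0.365, 1.107]
ft_force: [0.6, 0.8, 0.6]
opening: 0.109
```

Request:
drive_tool:
  increments:
    - [[0, 0, 0], [0, 0, 0]]
    - [[0, 0, 0], [0, 0, 0]]
    - [[0, 0, 0], [0, 0, 0]]

```text
t: 16.45
eef_pos: [549.2, 217.3, 124.8]
tcp_rot: [2.476, 0.365, 1.106]
ft_force: [4.9, -2.5, 3.1]
opening: 0.061
```

```bash
python3 st.py
```

```text
16.45 q [ 0.577  0.619  1.858 -1.037  0.9    1.688] foot [-2.59, -57.47, -63.61] rot err [4.10e-03 4.51e-01 1.00e-04] F [6.1, -1.5, -0.5] 0.061
```

Request:
drive_tool:
  increments:
    - [[0.02, 0, 0.045], [0, 0, 0]]
    - [[0.02, 0, 0.045], [0, 0, 0]]
    - [[0, 0, 0], [0, 0, 0]]

```text
t: 16.7
eef_pos: [549.6, 217.3, 124.4]
tcp_rot: [2.474, 0.364, 1.105]
ft_force: [-17.4, 5.3, 27.3]
opening: 0.063
```

```bash
python3 st.py
```

```text
16.7 q [ 0.577  0.62   1.858 -1.039  0.901  1.691] foot [-2.38, -57.44, -64.12] rot err [ 0.0056  0.4517 -0.0008] F [0.9, 1.8, 32.8] 0.063
```

A 3 mm press moved it only 0.5 mm, with 33 N straight back along the slot axis, so it is on the floor. I'll relieve the pressure, open, and retreat along the neck.

Request:
drive_tool:
  increments:
    - [[-0.02, 0, -0.04], [0, 0, 0]]
    - [[-0.01, 0, -0.03], [0, 0, 0]]
    - [[0, 0, 0], [0, 0, 0]]

```text
t: 16.95
eef_pos: [549.5, 217.3, 124.5]
tcp_rot: [2.476, 0.364, 1.106]
ft_force: [2.0, -0.0, 6.7]
opening: 0.066
```

Request:
drive_tool:
  increments:
    - [[0, 0, 0], [0, 0, 0]]
    - [[0, 0, 0], [0, 0, 0]]
    - [[0, 0, 0], [0, 0, 0]]
    - [[0, 0, 0], [0, 0, 0]]
    - [[0, 0, 0], [0, 0, 0]]
  jaw: -0.2

```text
t: 17.37
eef_pos: [548.5, 217.1, 123.0]
tcp_rot: [2.479, 0.366, 1.107]
ft_force: [0.5, -0.5, 0.3]
opening: 0.353
```

Request:
drive_tool:
  increments:
    - [[-0.05, 0, -0.1], [0, 0, 0]]
    - [[-0.12, 0, -0.25], [0, 0, 0]]
    - [[-0.14, 0, -0.3], [0, 0, 0]]
    - [[-0.14, 0, -0.3], [0, 0, 0]]
    - [[-0.14, 0, -0.3], [0, 0, 0]]

```text
t: 17.78
eef_pos: [524.7, 222.4, 158.3]
tcp_rot: [2.478, 0.365, 1.107]
ft_force: [0.2, -0.1, -0.2]
opening: 0.4
```

Request:
drive_tool:
  increments:
    - [[-0.2, 0, -0.4], [0, 0, 0]]
    - [[-0.2, 0, -0.5], [0, 0, 0]]
    - [[-0.2, 0, -0.5], [0, 0, 0]]
    - [[-0.2, 0, -0.5], [0, 0, 0]]
    - [[0, 0, 0], [0, 0, 0]]

```text
t: 18.2
eef_pos: [490.2, 233.3, 210.8]
tcp_rot: [2.477, 0.362, 1.107]
ft_force: [-0.0, -0.6, 0.2]
opening: 0.401
```

```bash
python3 st.py; python3 look.py w17 wrist plate_grip plate_hole; python3 look.py s17 scene plate_grip plate_center; python3 look.py t17 top plate_grip; python3 ov.py s17 s17o 290 390 230 310 8; python3 ov.py w17 w17o 200 340 60 260 3
```

```text
18.2 q [ 0.664  0.453  1.874 -0.91   1.031  1.578] foot [-3.25, -52.83, 41.64] rot err [ 0.0041  0.4486 -0.0005] F [0.2, -0.6, 0.1] 0.401
18.2 [490.2 233.3 210.8] [2.477 0.362 1.107] [-0.  -0.6  0.2] 0.401
plate_grip [546.  233.3 139.2] 0.93 [280. 154.]
plate_hole [ 463.6 -359.1   71. ] 0.63 [271. 384.]
18.35 [491.1 232.3 207.8] [2.478 0.365 1.107] [-0.  -0.8 -0.9] 0.399
plate_grip [ 318.1 -225.   180.8] 0.89 [309.  99.]
plate_grip [542.7 227.1 133.4] 0.74 [347. 265.]
plate_grip [ 461.6 -363.1   95.9] 0.69 [242. 113.]
plate_center [ 316.6 -228.2  108.7] 0.81 [307. 116.]
plate_center [572.6 224.7  93.5] 0.6 [334. 278.]
plate_center [ 460.5 -362.4   53.4] 0.57 [243. 123.]
18.5 [491.3 231.9 207. ] [2.479 0.367 1.106] [-0.2 -0.   0.7] 0.399
plate_grip [ 320.3 -230.   185.8] 0.7 [354. 277.]
plate_grip [543.8 227.  139.5] 0.68 [210. 205.]
```

View pics/s17.png

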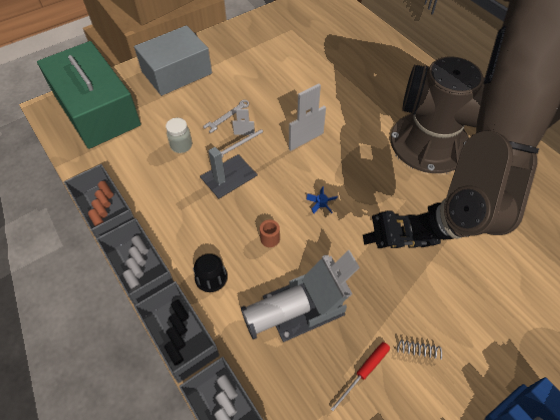

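View pics/w17o.png

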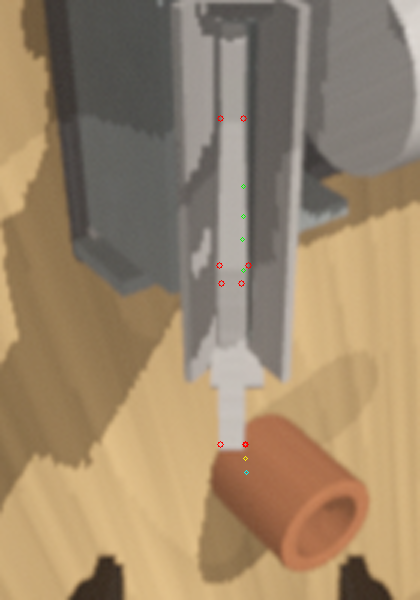

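View pics/s17o.png

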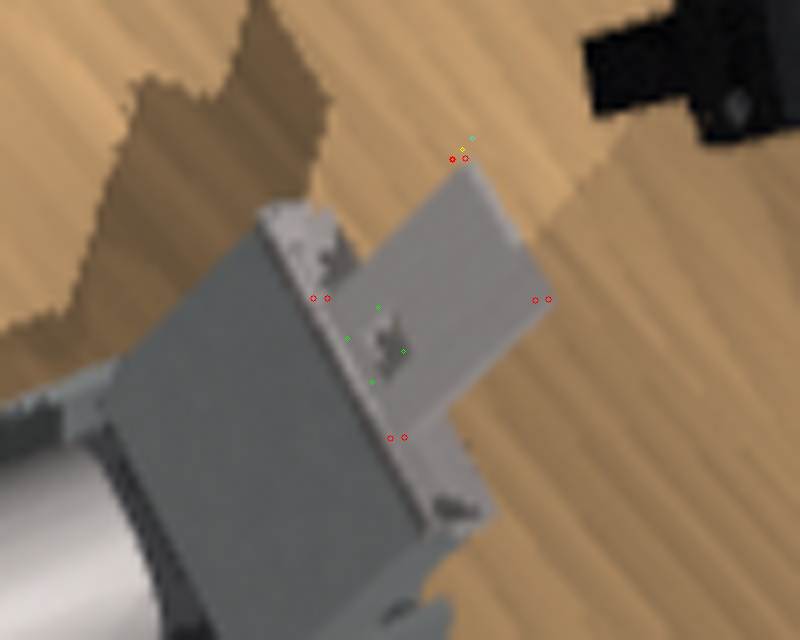

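Neck end and edges match the home outline in both views, to about 2 mm. The gripper is clear, and the stand, the look-alikes and the other things are where they were. Handing in.

```bash
python3 -c "
from cell import env
print(env.job_done()); print(env.state()['t'])"
```

```text
the job is handed in; nothing more can be done
None
the job is handed in; nothing more can be done
```

The middle-sized plate is off the bar, fully home in the feeder slot and released. I handed the job in at about 18.5 s, with the gripper clear.

- **What I did:** I gripped the neck, slid the plate off the bar's open end, and put it foot first into the leaning slot to about 24 mm deep. Going deeper at that grip angle needed joint 4 beyond its range. I let go there and the plate slid down by itself. I then gripped it again at an angle the arm could reach and pressed it home before the final release.
- **Last checks:** A 3 mm press moved the plate only 0.5 mm, with 33 N straight back along the slot axis, so it rests on the floor. The wrist and scene pictures agree with the predicted home outline to about 2 mm, which is within the calibration error. By eye, the other things in the scene picture were where they started.
- **What went wrong:** An earlier attempt to go deeper met about 12–16 N of side force, and I backed out. Joint 4 read up to −1.134 against the stated −1.13 while it was held at its stop. I took that to be rounding of the limit, but I could not confirm it.

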